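# Seat the viewing stones and the powder jar in their own stands

### The arm

A 6-joint arm with a two-finger parallel gripper is mounted at the origin on a cart in front of the work surface, level with it; the furniture and walls round the work are solid. World frame = base frame: x ahead of the robot, y to its left, z up, the work surface at z = 0. Lengths are in m, angles in rad, forces in N, time in s.
With the tool pointing down it reaches from about 0.225 to 0.875 m from the base axis. Payload 3.4 kg.
Tool frame: the origin (TCP) lies between the finger pads; the fingertips stand 11 mm ahead of it and the grasp point (between the pads) lies 8 mm behind it (tips_ahead is the distance from the TCP to the fingertips, in m); z points along the fingers, x is the direction in which the jaws open and shut, and the axes are right-handed (so a half turn about z gives the same grasp; the last joint's range is limited). The gripper opens to 85 mm and grips with 20 to 120 N. Pads are 22 mm wide; open, the fingers measure 114 mm over their backs; the gripper's body (76 mm by 85 mm) begins 54 mm behind the grasp point. The pads swing forward as they close: fully open they stand 13 mm farther back than shut.
Start: joints at [-1.315, 0.276, 1.505, -0, 1.361, -0.121], TCP at [0.212, -0.535, 0.242] pointing down, gripper open.
Joint ranges: [-2.89, 2.89], [-0.75, 2.08], [0.22, 2.7], [-1.18, 4.32], [0.11, 2.71], [-2.7, 2.7]. Speed limits (rad/s): [2.57, 2.57, 3.14, 3.14, 3.14, 3.14].

### API

Orientations are given as a unit quaternion [w, x, y, z].
In Python, from rig import get_state, get_image, sign_off, masks_of, tips_ahead gives the robot as it stands.
- The arm moves only by the tool play_rows, never from a script. Its argument "series" is a list of rows, each an object of numbers: "fingers": the closure, from -1 (fully open) to 1 (shut); "dx", "dy", "dz": the shift along the world's x, y, z in mm; "turn": the turn about the world's z in rad. A call has 1 to 20 rows; each row shifts and turns the pose as measured when the row begins; what a row does not reach is not made up. A row lasts 1/12 s, in which the tool goes at most 41.7 mm and 7.16 degrees, less where a joint would pass 70% of its speed; a pose out of reach is approached as far as the arm can. A call with a gripper value outside its range is refused whole. The fingers move at their own pace and stop on an object; "squeeze" is the grip in N (left out, the last holds). Time passes only in rows, so rows that do not move let the fingers close. It gives the time, the measured TCP pose, the force and the opening at its end, in the units of the state.
- get_state(): the state, without advancing time (a new reading comes with each control period).
- get_image(name): name is "side" or "top" or "wrist"; returns a dict with "pixels" (400x640x3 uint8, red, green, blue), "vfov" (degrees; the focal length in pixels is half the picture's height over the tangent of half this angle, whatever the lens; pixels are square), "cx", "cy" (the principal point, pixels), "rvec" (rotation vector, rad) and "tvec" (3), from world to camera coordinates, as OpenCV has them; the wrist camera has in their place "hand_eye" (4x4, takes a point from camera to tool coordinates, whose origin is the TCP and whose axes are the tool frame's). Camera axes: x right, y down, z forward; pixel columns grow to the right and rows downward; lengths in m; the calibration is good to about 2 mm. A picture is of the moment at which its call begins: read the wrist's pose just before it. There is no depth.
- sign_off(): hands the job in, once; it reports no verdict.
Trained networks look in a picture, given as the dict that the camera call returned (one of the last four; its "shot" number tells which), for a name from the list of things; names that differ only in an ending like _2 or _b are one class to them, and where a whole thing is asked for, a point or a joint stands for the part that bears it (a point fixed in the world has none). Each returns a list of dicts, best first, with "p" (0 to 1); they miss things now and then, are a little off and sometimes report something else, mostly with a low value. They report only what shows in the picture. A call takes as long as a camera call. They do not tell look-alikes from the thing itself.
- masks_of(picture, label): "region" (400x640 bool, what is visible of it) and "xy" ([column, row] in pixels, amid what is visible of it).
The state is a dict: "clock": time; "qpos": joint angles; "qd": joint speeds; "effort": joint torques, N m; "position": TCP position; "ee_rot": TCP orientation; "contact_force": force on the tool from outside, world axes, zero at the start; "moment": the same for the moment, N m; "width": finger opening in m.
Only numpy, scipy, OpenCV 4.12 (cv2) and the standard library are available. Lean on these libraries where they do the work, as an engineer would, in place of code of your own. Each camera call takes 0.05 s, during which the arm holds its last target. There are 200 camera calls.

### The job

Class is over: set the three grey stones and the glass powder jar each into the brown wooden stand whose recess was made for its foot, standing upright on the recess floor inside the lip, each stone lying lengthways along its recess (either way round). Leave the dish of filings and the hoop sieve where they are.

Things in the scene. Friction and masses are not known exactly. Their poses are not given: they have to be found in the camera images.
- stone_rough: Craggy broad grey-green stone with light veins, 59 x 91 x 85 mm (x, y, z), flat underside about 52 x 80 mm. Origin: middle of its underside; x across its thickness, y along its length, z up. Starts standing on the table at any yaw. Best held from above across x (57 to 59 mm wide between 10 and 50 mm above its underside).
- stone_tall: Tall grey-green split stone with a tan crown, 46 x 69 x 114 mm (x, y, z), flat underside about 40 x 57 mm. Origin: middle of its underside; x across its thickness, y along its length, z up. Starts standing on the table at any yaw. Best held from above across x (42 to 45 mm wide between 10 and 60 mm above its underside, 37 mm at 80 mm, 27 mm at 100 mm; it is tall, so take it by the upper half if the gripper is short).
- stone_spur: Low long dark grey stone ridge, 30 x 82 x 36 mm (x, y, z), flat underside about 24 x 70 mm. Origin: middle of its underside; x across its thickness, y along its length, z up. Starts standing on the table at any yaw. Best held from above across x, low down (27 to 29 mm wide between 8 and 20 mm above its underside; above that it narrows to a ridge).
- powder_jar: Straight round glass jar of white powder, 44 mm in diameter, 70 mm tall, with a cork whose top is the highest part. Origin: middle of its underside, z up. Starts standing on the table. The glass is straight up to 50 mm above its underside: hold it there from above.
- stand_rough: Carved brown wooden stand, low and oval, the largest of the four: for the broad craggy stone. 82 x 113 mm over all; recess 66 x 97 mm at its floor (x by y). Origin: centre of the stand at table level; x along its short way, y along its long way, z up. The recess floor, lined with dark green felt, is 6 mm above the table, the rounded lip 12.5 mm; the recess wall leans outward (about 3 mm wider each side at the lip). Fixed to the table.
- stand_tall: Carved brown wooden stand, low and oval, the middling one, shorter and nearer to round than the other two ovals: for the tall stone. 70 x 88 mm over all; recess 54 x 72 mm at its floor (x by y). Origin: centre of the stand at table level; x along its short way, y along its long way, z up. The recess floor, lined with dark green felt, is 6 mm above the table, the rounded lip 12.5 mm; the recess wall leans outward (about 3 mm wider each side at the lip). Fixed to the table.
- stand_spur: Carved brown wooden stand, low, long and narrow: for the low stone ridge. 55 x 107 mm over all; recess 39 x 91 mm at its floor (x by y). Origin: centre of the stand at table level; x along its short way, y along its long way, z up. The recess floor, lined with dark green felt, is 6 mm above the table, the rounded lip 12.5 mm; the recess wall leans outward (about 3 mm wider each side at the lip). Fixed to the table.
- stand_jar: Turned brown wooden stand, low and round: for the glass jar. Round, 70 mm over all; recess 54 mm across at its floor. Origin: centre of the stand at table level; z up. The recess floor, lined with dark green felt, is 6 mm above the table, the rounded lip 12.5 mm; the recess wall leans outward (about 3 mm wider each side at the lip). Fixed to the table.
- glass_dish: Round open glass dish of brass filings, 55 mm in diameter, 19 mm tall, standing among the stones; to be left alone. Origin: middle of its underside, z up.
- hoop_sieve: Round bent-wood hoop sieve with white powder in it, 92 mm in diameter, 30 mm tall, behind the stands; to be left alone. Origin: middle of its underside, z up.
Mind the look-alikes: they are no part of the job. Leave any pink look-alike of the stand_spur alone.

How it is judged:
At the end, for the whole second after the job is handed in: Broad stone, tall stone, stone ridge and jar each stand at rest in their own stand: within 14 mm of its centre, underside on the recess floor (6 mm up, within 3 mm), upright within 0.12 rad, stones' length along the recess within 0.3 rad (horizontal distance between stone_rough and stand_rough below 0.014 m and z of stone_rough in the frame of stand_rough between 0.003 and 0.009 m and angle between each of stone_rough, stone_tall, stone_spur, powder_jar's own z axis and vertical below 0.12 rad and linear speed of each of stone_rough, stone_tall, stone_spur, powder_jar below 0.01 m/s and angle between the y axis of stone_rough and the y axis of stand_rough, either way round below 0.3 rad and horizontal distance between stone_tall and stand_tall below 0.014 m and z of stone_tall in the frame of stand_tall between 0.003 and 0.009 m and angle between the y axis of stone_tall and the y axis of stand_tall, either way round below 0.3 rad and horizontal distance between stone_spur and stand_spur below 0.014 m and z of stone_spur in the frame of stand_spur between 0.003 and 0.009 m and angle between the y axis of stone_spur and the y axis of stand_spur, either way round below 0.3 rad and horizontal distance between powder_jar and stand_jar below 0.014 m and z of powder_jar in the frame of stand_jar between 0.003 and 0.009 m); the robot touches nothing.
It fails at once if the dish of brass filings is moved more than 25 mm or tipped (distance of glass_dish from where it was at the start of the episode above 0.025 m or angle between glass_dish's own z axis and vertical above 0.35 rad).
It fails at once if the hoop sieve is moved more than 25 mm or tipped (distance of hoop_sieve from where it was at the start of the episode above 0.025 m or angle between hoop_sieve's own z axis and vertical above 0.35 rad).
It also fails if it takes over 115 s, if anything falls off the work surface, if the arm or the gripper's body presses on something with over 40 N, if the wrist force passes 120 N, or if a joint passes its speed limit or range.

## Working session

There is one attempt and no reset: what is moved stays moved. The work goes in short steps, Python scripts to look and compute and a tool call to move; the robot and the scene stay as the last step left them, time stands still between calls to the robot, and variables do not carry over. Pictures are saved under pics/ and viewed, about 12 in all and at most 16, crops included, and the job is handed in when it is done.

Besides the shell and the picture viewer there is one more tool, called as name([rows], argument=value, ...), one row to a line, values as JSON. play_rows: Moves the arm, as the interface text tells. Its arguments: {"type":"object","properties":{"series":{"type":"array"},"squeeze":{"type":"number"}},"required":["series"]}

```bash
mkdir -p pics; ls; cat > h.py <<'E'
import numpy as np, cv2
from rig import *
from scipy.spatial.transform import Rotation as R
def cam(im, st=None):
    h=im["pixels"].shape[0]; f=h/2/np.tan(np.radians(im["vfov"])/2)
    K=np.array([[f,0,im["cx"]],[0,f,im["cy"]],[0,0,1]])
    if "rvec" in im:
        Rm=cv2.Rodrigues(np.array(im["rvec"],float))[0]; t=np.array(im["tvec"],float).ravel()
    else:
        w,x,y,z=st["ee_rot"]; T=np.eye(4); T[:3,:3]=R.from_quat([x,y,z,w]).as_matrix(); T[:3,3]=st["position"]
        M=np.linalg.inv(T@np.array(im["hand_eye"])); Rm=M[:3,:3]; t=M[:3,3]
    return K,Rm,t
def to_plane(c,uv,z):
    K,Rm,t=c; uv=np.atleast_2d(uv).astype(float)
    d=(np.linalg.inv(K)@np.c_[uv,np.ones(len(uv))].T).T@Rm; o=-Rm.T@t
    return (o+d*((z-o[2])/d[:,2])[:,None])[:,:2]
def proj(c,P):
    K,Rm,t=c; p=(K@(Rm@np.atleast_2d(P).T+t[:,None])).T; return p[:,:2]/p[:,2:]
def save(im,n): cv2.imwrite("pics/"+n,cv2.cvtColor(im["pixels"],cv2.COLOR_RGB2BGR))
NAMES="stone_rough stone_tall stone_spur powder_jar stand_rough stand_tall stand_spur stand_jar glass_dish hoop_sieve".split()
E
python3 - <<'E'
from h import *
for n in("top","side"):
    im=get_image(n); save(im,n+"0.png"); c=cam(im); print(n,im.get("dist"),im.keys(),(-c[1].T@c[2]).round(3))
    for l in NAMES:
        for m in masks_of(im,l):
            if m["p"]<.2: continue
            g=m["region"]; cnt=max(cv2.findContours(g.astype(np.uint8),0,1)[0],key=len)[:,0]
            z=.0125 if "stand" in l else 0
            r=cv2.minAreaRect((to_plane(c,cnt,z)*1000).astype(np.float32))
            print(l,round(m["p"],2),np.round(m["xy"]),np.round(r[0]),np.round(r[1]),round(r[2]))
print(get_state())
E
```

```text
pics
top None dict_keys(['pixels', 'vfov', 'cx', 'cy', 'rvec', 'tvec', 'shot']) [0.416 0.162 1.146]
stone_rough 0.67 [279. 242.] [440. 274.] [ 56. 103.] 0
stone_rough 0.63 [353. 237.] [447. 101.] [56. 86.] 0
stone_tall 0.94 [428. 170.] [611. -72.] [43. 68.] 34
stone_spur 0.6 [423. 247.] [440. -64.] [79. 29.] 26
powder_jar 0.85 [350. 172.] [611. 109.] [38. 45.] 90
stand_rough 0.72 [227. 190.] [561. 394.] [ 82. 112.] 0
stand_tall 0.85 [283. 184.] [579. 267.] [71. 82.] 0
stand_spur 0.84 [327. 298.] [310. 159.] [ 54. 107.] 0
stand_spur 0.57 [282. 242.] [440. 272.] [ 55. 104.] 0
stand_spur 0.23 [291. 126.] [732. 267.] [97. 92.] 30
stand_jar 0.74 [227. 246.] [439. 398.] [69. 69.] 0
glass_dish 0.87 [392. 207.] [520.  21.] [52. 54.] 0
hoop_sieve 0.92 [278. 124.] [735. 267.] [98. 93.] 0
side None dict_keys(['pixels', 'vfov', 'cx', 'cy', 'rvec', 'tvec', 'shot']) [0.547 0.831 0.569]
stone_rough 0.65 [353. 183.] [442.  46.] [183.  61.] 83
stone_tall 0.75 [285. 142.] [ 616. -164.] [ 55. 238.] 2
stone_tall 0.23 [320. 172.] [521.   7.] [77. 55.] 86
stone_spur 0.81 [348. 151.] [443. -76.] [87. 58.] 
[... 456 characters left out ...]
249.] [739. 251.] [ 91. 123.] 17
{'clock': 1.1, 'qpos': array([-1.31499829e+00,  2.75893694e-01,  1.50489065e+00, -2.69474291e-05,
        1.36069977e+00, -1.20999161e-01]), 'qd': array([-0.00154323,  0.00039188, -0.00033069,  0.00017357, -0.00078993,
       -0.00052966]), 'effort': array([-8.33135146e-04, -4.16666186e+01, -2.46099812e+01, -1.14616087e-04,
        1.20912759e-04,  7.62794201e-07]), 'position': array([ 0.21156351, -0.53470163,  0.24233534]), 'ee_rot': array([ 4.56280572e-05,  8.27027649e-01, -5.62161244e-01,  3.22034809e-05]), 'contact_force': array([-1.50852417,  0.27396911, -0.71175277]), 'moment': array([ 0.03308889, -0.00919447, -0.01999579]), 'width': 0.0853044540112486}
```

View pics/top0.png

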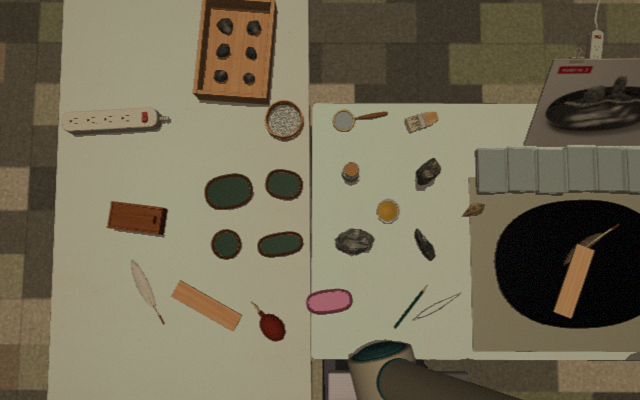

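View pics/side0.png

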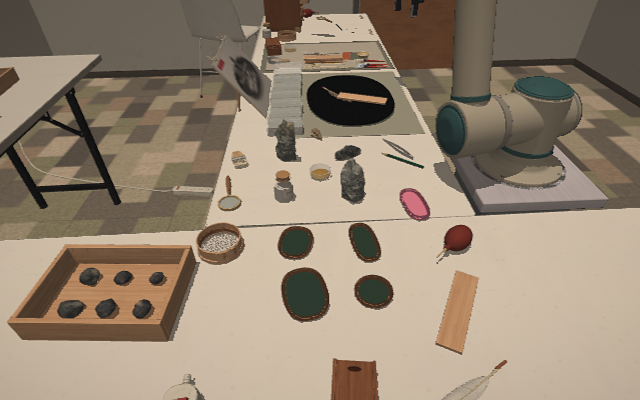

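play_rows([
  {"fingers": -1, "dz": 40, "turn": 0.12},
  {"dz": 40, "turn": 0.12},
  {"dz": 30, "dy": 20, "turn": 0.12},
  {"dx": 19, "dy": 36, "turn": 0.12},
  {"dx": 19, "dy": 36, "turn": 0.12},
  {"dx": 19, "dy": 36, "turn": 0.12},
  {"dx": 19, "dy": 36, "turn": 0.12},
  {"dx": 19, "dy": 36, "turn": 0.12},
  {"dx": 19, "dy": 36, "turn": 0.12},
  {"dx": 19, "dy": 36, "turn": 0.11},
  {"dx": 19, "dy": 36},
  {"dx": 19, "dy": 36},
  {"dx": 19, "dy": 36},
  {"dx": 19, "dy": 36},
  {"dx": 19, "dy": 36},
  {"dx": 19, "dy": 36},
  {"dx": 19, "dy": 36},
  {"dx": 0, "dy": 0},
])

```text
invalid input at $.series[0]: expected keys fingers, dx, dy, dz, turn
```

```bash
cat >> h.py <<'E'
def ell(c,g,z):
    v,u=np.nonzero(g); P=to_plane(c,np.c_[u,v],z)*1000; m=P.mean(0); w,V=np.linalg.eigh(np.cov((P-m).T))
    a=np.degrees(np.arctan2(V[1,1],V[0,1]))%180
    return m.round(1),(4*np.sqrt(w)).round(0),round(a-90,1)   # yaw of long (y) axis
E
python3 - <<'E'
from h import *
print(tips_ahead)
s=get_state(); im=get_image("wrist"); save(im,"w1.png"); c=cam(im,s); print(s["position"],s["ee_rot"].round(3),np.array(im["hand_eye"]).round(3),im["vfov"])
print((-c[1].T@c[2]).round(3))
Z=dict(stone_rough=.04,stone_tall=.06,stone_spur=.015,powder_jar=.035,glass_dish=.01,hoop_sieve=.02)
for n in("wrist","top","side"):
    if n!="wrist": im=get_image(n); c=cam(im)
    for l in NAMES:
        for m in masks_of(im,l):
            if m["p"]>.3: print(n,l,round(m["p"],2),np.round(m["xy"]),*ell(c,m["region"],Z.get(l,.0115)))
E
```

```text
0.011
[ 0.21156351 -0.53470163  0.24233534] [ 0.     0.827 -0.562  0.   ] [[ 1.     0.     0.    -0.   ]
 [-0.     0.951  0.308 -0.079]
 [-0.    -0.308  0.951 -0.131]
 [ 0.     0.     0.     1.   ]] 71.75721211136572
[ 0.285 -0.506  0.374]
top stone_rough 0.85 [352. 238.] [446. 102.] [55. 88.] 3.4
top stone_rough 0.68 [391. 209.] [516.7  26.4] [53. 54.] -56.4
top stone_rough 0.31 [281. 244.] [439.2 268.2] [ 54. 108.] 9.2
top stone_tall 0.87 [429. 172.] [601.1 -61.2] [44. 69.] 45.2
top stone_tall 0.39 [356. 239.] [445.7 103.5] [55. 85.] 5.9
top stone_spur 0.54 [423. 247.] [436.7 -60.5] [29. 80.] -60.5
top powder_jar 0.5 [351. 172.] [604.8 110.1] [39. 49.] 72.6
top stand_rough 0.58 [227. 191.] [561.6 393.7] [ 85. 117.] 8.9
top stand_rough 0.38 [353. 174.] [607.1 108.7] [41. 50.] 80.7
top stand_tall 0.58 [280. 183.] [579.2 265.4] [73. 91.] -13.5
top stand_spur 0.71 [279. 243.] [440.1 272.2] [ 60. 112.] 9.2
top stand_spur 0.71 [327. 299.] [309.9 158.7] [ 57. 112.] 8.2
top stand_jar 0.81 [226. 245.] [438.7 397.3] [70. 70.] -52.4
top glass_dish 0.65 [392. 209.] [518.4  21.3] [54. 56.] -58.5
top hoop_sieve 0.84 [285. 117.] [730.7 263.8] [100. 113.] -65.4
side stone_rough 0.87 [350. 184.] [449.9 107.7] [ 57. 169.] -4.9
side stone_tall 0.68 [287. 143.] [606.  -48.5] [ 56. 217.] 2.3
side stone_spur 0.51 [348. 152.] [444.4 -56.3] [60. 88.] -41.1
side powder_jar 0.72 [282. 191.] [608.8 115.8] [ 46. 130.] 4.4
side stand_rough 0.79 [304. 292.] [564.2 400.3] [ 84. 121.] 10.2
side stand_tall 0.68 [295. 243.] [581.7 271.4] [70. 93.] -9.4
side stand_tall 0.53 [284. 192.] [611.4  87.3] [ 43. 129.] 5.1
side stand_spur 0.88 [362. 243.] [442.5 279. ] [ 57. 116.] 6.7
side stand_spur 0.58 [413. 207.] [314.  165.5] [ 59. 118.] 4.7
side stand_jar 0.86 [372. 288.] [442.6 401.3] [69. 75.] -24.9
side stand_jar 0.36 [224. 243.] [735.2 266.2] [103. 140.] 19.6
side glass_dish 0.61 [318. 172.] [521.8  24.6] [57. 81.] -2.6
```

play_rows([
  {"fingers": -1, "dx": 0, "dy": 0, "dz": 40, "turn": 0.12},
  {"fingers": -1, "dx": 0, "dy": 0, "dz": 40, "turn": 0.12},
  {"fingers": -1, "dx": 0, "dy": 20, "dz": 30, "turn": 0.12},
  {"fingers": -1, "dx": 19, "dy": 36, "dz": 0, "turn": 0.12},
  {"fingers": -1, "dx": 19, "dy": 36, "dz": 0, "turn": 0.12},
  {"fingers": -1, "dx": 19, "dy": 36, "dz": 0, "turn": 0.12},
  {"fingers": -1, "dx": 19, "dy": 36, "dz": 0, "turn": 0.12},
  {"fingers": -1, "dx": 19, "dy": 36, "dz": 0, "turn": 0.12},
  {"fingers": -1, "dx": 19, "dy": 36, "dz": 0, "turn": 0.12},
  {"fingers": -1, "dx": 19, "dy": 36, "dz": 0, "turn": 0.11},
  {"fingers": -1, "dx": 19, "dy": 36, "dz": 0, "turn": 0},
  {"fingers": -1, "dx": 19, "dy": 36, "dz": 0, "turn": 0},
  {"fingers": -1, "dx": 19, "dy": 36, "dz": 0, "turn": 0},
  {"fingers": -1, "dx": 19, "dy": 36, "dz": 0, "turn": 0},
  {"fingers": -1, "dx": 19, "dy": 36, "dz": 0, "turn": 0},
  {"fingers": -1, "dx": 19, "dy": 36, "dz": 0, "turn": 0},
  {"fingers": -1, "dx": 19, "dy": 36, "dz": 0, "turn": 0},
  {"fingers": -1, "dx": 0, "dy": 0, "dz": 0, "turn": 0},
])

```text
clock: 4.25
position: [0.4774, 0.0078, 0.3556]
ee_rot: [0.004, 1.0, 0.024, 0.002]
contact_force: [-0.3, -0.8, -0.1]
width: 0.0857
```

```bash
cat > look.py <<'E'
import sys; from h import *
Z=dict(stone_rough=.04,stone_tall=.06,stone_spur=.015,powder_jar=.035,glass_dish=.01,hoop_sieve=.02)
s=get_state(); im=get_image("wrist"); save(im,sys.argv[1]); c=cam(im,s)
w,x,y,z=s["ee_rot"]; X=R.from_quat([x,y,z,w]).as_matrix()
print(s["clock"],(s["position"]*1000).round(1),"jaw yaw",np.degrees(np.arctan2(X[1,0],X[0,0])).round(1),"down",X[2,2].round(4),"w",s["width"].round(4),"cam",(-c[1].T@c[2]).round(3))
for l in sys.argv[2:] or NAMES:
    for m in masks_of(im,l):
        if m["p"]>.3: print(l,round(m["p"],2),np.round(m["xy"]),*ell(c,m["region"],Z.get(l,.0115)))
E
python3 look.py w1.png
```

```text
Traceback (most recent call last):
  File "look.py", line 5, in <module>
    print(s["clock"],(s["position"]*1000).round(1),"jaw yaw",np.degrees(np.arctan2(X[1,0],X[0,0])).round(1),"down",X[2,2].round(4),"w",s["width"].round(4),"cam",(-c[1].T@c[2]).round(3))
                                                                                                                                       ^^^^^^^^^^^^^^^^
AttributeError: 'float' object has no attribute 'round'
```

View pics/w1.png

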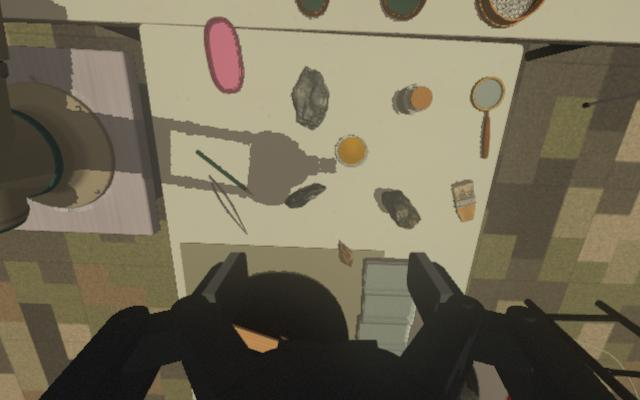

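```bash
sed -i 's/s\["width"\].round(4)/s["width"]/' look.py; python3 look.py w1.png stone_rough stone_tall stone_spur powder_jar glass_dish
```

```text
4.3 [476.    5.1 355.6] jaw yaw 2.7 down -0.9999 w 0.08588047506949185 cam [0.472 0.085 0.486]
stone_rough 0.7 [313.  95.] [449.1 102.1] [55. 88.] 2.5
stone_tall 0.67 [403. 207.] [603.1 -62.8] [43. 85.] 45.0
stone_spur 0.87 [304. 196.] [440.8 -61.2] [28. 81.] -58.9
powder_jar 0.84 [415. 100.] [606.6 108.4] [41. 56.] -80.7
glass_dish 0.83 [356. 149.] [521.7  20.4] [54. 58.] 46.2
```

play_rows([
  {"fingers": -1, "dx": -4, "dy": -7, "dz": -20, "turn": -0.12},
  {"fingers": -1, "dx": -4, "dy": -7, "dz": -20, "turn": -0.12},
  {"fingers": -1, "dx": -4, "dy": -7, "dz": -20, "turn": -0.12},
  {"fingers": -1, "dx": -4, "dy": -7, "dz": -20, "turn": -0.12},
  {"fingers": -1, "dx": -4, "dy": -7, "dz": -20, "turn": -0.12},
  {"fingers": -1, "dx": -4, "dy": -7, "dz": -20, "turn": -0.12},
  {"fingers": -1, "dx": -4, "dy": -7, "dz": -20, "turn": -0.12},
  {"fingers": -1, "dx": -4, "dy": -7, "dz": -20, "turn": -0.12},
  {"fingers": -1, "dx": -4, "dy": -7, "dz": -20, "turn": -0.12},
  {"fingers": -1, "dx": 0, "dy": -3, "dz": -20, "turn": 0},
  {"fingers": -1, "dx": 0, "dy": 0, "dz": 0, "turn": 0},
])

```text
clock: 5.52
position: [0.432, -0.0831, 0.1528]
ee_rot: [0.012, 0.852, -0.523, 0.003]
contact_force: [-1.4, -0.2, -0.3]
width: 0.0856
```

```bash
python3 look.py w2.png stone_tall stone_spur
```

```text
5.5167 [432.  -83.1 152.8] jaw yaw -63.1 down -0.9997 w 0.08555807906744581 cam [ 0.503 -0.044  0.283]
stone_tall 0.69 [402.  15.] [581.7 -66. ] [22. 52.] 36.1
stone_spur 0.91 [308. 174.] [441.  -61.4] [27. 79.] -57.8
```

View pics/w2.png

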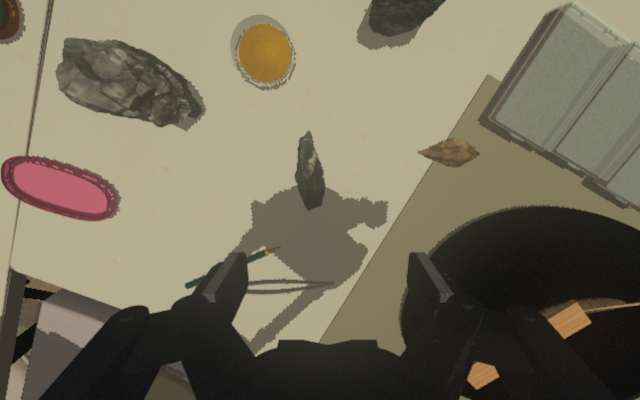

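play_rows([
  {"fingers": -1, "dx": 5, "dy": 11, "dz": -20, "turn": 0.04},
  {"fingers": -1, "dx": 4, "dy": 11, "dz": -20, "turn": 0.045},
  {"fingers": -1, "dx": 0, "dy": 0, "dz": -20, "turn": 0},
  {"fingers": -1, "dx": 0, "dy": 0, "dz": -20, "turn": 0},
  {"fingers": -1, "dx": 0, "dy": 0, "dz": -10, "turn": 0},
  {"fingers": -1, "dx": 0, "dy": 0, "dz": 0, "turn": 0},
  {"fingers": -1, "dx": 0, "dy": 0, "dz": 0, "turn": 0},
])

```text
clock: 6.25
position: [0.4571, -0.0632, 0.0763]
ee_rot: [0.006, 0.875, -0.483, 0.022]
contact_force: [0.3, -0.1, -0.3]
width: 0.0854
```

```bash
python3 look.py w3.png stone_spur
```

```text
6.25 [457.1 -63.2  76.3] jaw yaw -57.8 down -0.9989 w 0.08540530979864715 cam [ 0.52  -0.017  0.208]
stone_spur 0.68 [307. 240.] [442.1 -60.7] [27. 79.] -57.8
```

play_rows([
  {"fingers": -1, "dx": -8, "dy": 1, "dz": -10, "turn": 0},
  {"fingers": -1, "dx": -8, "dy": 1, "dz": -10, "turn": 0},
  {"fingers": -1, "dx": 0, "dy": 0, "dz": -5, "turn": 0},
  {"fingers": -1, "dx": 0, "dy": 0, "dz": 0, "turn": 0},
  {"fingers": -1, "dx": 0, "dy": 0, "dz": 0, "turn": 0},
])

```text
clock: 6.77
position: [0.447, -0.063, 0.0572]
ee_rot: [0.004, 0.875, -0.483, 0.03]
contact_force: [-0.3, 0.3, 1.3]
width: 0.0852
```

```bash
python3 look.py w3.png stone_spur; python3 -c "
from rig import *;print(get_state()['qpos'],get_state()['ee_rot'])"
```

```text
6.7667 [447.  -63.   57.2] jaw yaw -57.9 down -0.9982 w 0.08518854350554102 cam [ 0.507 -0.016  0.19 ]
stone_spur 0.91 [316. 241.] [441.9 -60.7] [27. 78.] -57.6
[-0.27724652  0.26426044  2.06871843 -0.03178904  0.75163661  0.75452404] [ 0.00413005  0.8749668  -0.48321523  0.03031654]
```

play_rows([
  {"fingers": -1, "dx": 0, "dy": 0, "dz": 0, "turn": 0},
  {"fingers": -1, "dx": 0, "dy": 0, "dz": 0, "turn": 0},
  {"fingers": -1, "dx": 0, "dy": 0, "dz": 0, "turn": 0},
  {"fingers": -1, "dx": 0, "dy": 0, "dz": 0, "turn": 0},
])

```text
clock: 7.2
position: [0.4495, -0.0637, 0.0588]
ee_rot: [0.004, 0.875, -0.483, 0.032]
contact_force: [-0.2, -0.1, -0.2]
width: 0.0854
```

play_rows([
  {"fingers": -1, "dx": -5, "dy": 2, "dz": 0, "turn": 0},
  {"fingers": -1, "dx": 0, "dy": 0, "dz": 0, "turn": 0},
])

```text
clock: 7.37
position: [0.4443, -0.0616, 0.0588]
ee_rot: [0.004, 0.875, -0.483, 0.032]
contact_force: [0.6, 0.4, 0.1]
width: 0.0854
```

play_rows([
  {"fingers": -1, "dx": 0, "dy": 0, "dz": -10, "turn": 0},
  {"fingers": -1, "dx": 0, "dy": 0, "dz": 0, "turn": 0},
])

```text
clock: 7.53
position: [0.444, -0.0614, 0.0489]
ee_rot: [0.004, 0.875, -0.483, 0.032]
contact_force: [-0.3, 0.4, -0.3]
width: 0.0854
```

```bash
python3 look.py w3.png stone_spur; python3 -c "
from rig import *;print(get_state()['qpos'],get_state()['ee_rot'])"
```

```text
7.5333 [444.  -61.4  48.9] jaw yaw -57.9 down -0.9979 w 0.08539420697889477 cam [ 0.504 -0.014  0.182]
stone_spur 0.94 [322. 243.] [442.2 -60.2] [26. 79.] -58.0
[-0.27549031  0.27040151  2.08753115 -0.03305494  0.71965085  0.75767012] [ 0.00331976  0.87491269 -0.48309084  0.03376388]
```

play_rows([
  {"fingers": -1, "dx": 0, "dy": 0, "dz": 20, "turn": 0},
  {"fingers": -1, "dx": 0, "dy": 0, "dz": 20, "turn": 0},
  {"fingers": -1, "dx": 0, "dy": 0, "dz": 20, "turn": 0},
  {"fingers": -1, "dx": 0, "dy": 0, "dz": 20, "turn": 0},
  {"fingers": -1, "dx": 0, "dy": 0, "dz": 0, "turn": 0},
  {"fingers": -1, "dx": 0, "dy": 0, "dz": 0, "turn": 0},
])

```text
clock: 8.13
position: [0.4445, -0.0615, 0.1344]
ee_rot: [0.003, 0.875, -0.483, 0.033]
contact_force: [-0.9, -0.0, -0.8]
width: 0.0858
```

play_rows([
  {"fingers": -1, "dx": 12, "dy": 0, "dz": 0, "turn": 0},
  {"fingers": -1, "dx": 12, "dy": 0, "dz": 0, "turn": 0},
  {"fingers": -1, "dx": 12, "dy": 0, "dz": 0, "turn": 0},
  {"fingers": -1, "dx": 0, "dy": 0, "dz": 0, "turn": 0},
  {"fingers": -1, "dx": 0, "dy": 0, "dz": 0, "turn": 0},
])

```text
clock: 8.55
position: [0.484, -0.0612, 0.1318]
ee_rot: [0.004, 0.875, -0.483, 0.032]
contact_force: [-0.5, 0.5, -0.8]
width: 0.0856
```

play_rows([
  {"fingers": -1, "dx": -12, "dy": 0, "dz": -15, "turn": 0},
  {"fingers": -1, "dx": 0, "dy": 0, "dz": 0, "turn": 0},
  {"fingers": -1, "dx": -12, "dy": 0, "dz": -15, "turn": 0},
  {"fingers": -1, "dx": 0, "dy": 0, "dz": 0, "turn": 0},
  {"fingers": -1, "dx": -12, "dy": 0, "dz": -15, "turn": 0},
  {"fingers": -1, "dx": 0, "dy": 0, "dz": 0, "turn": 0},
  {"fingers": -1, "dx": 0, "dy": 0, "dz": 0, "turn": 0},
])

```text
clock: 9.13
position: [0.4515, -0.0616, 0.0856]
ee_rot: [0.003, 0.875, -0.483, 0.032]
contact_force: [0.4, -0.1, -0.1]
width: 0.0853
```

play_rows([
  {"fingers": -1, "dx": -9, "dy": 1, "dz": -15, "turn": 0},
  {"fingers": -1, "dx": 0, "dy": 0, "dz": 0, "turn": 0},
  {"fingers": -1, "dx": 0, "dy": 0, "dz": -15, "turn": 0},
  {"fingers": -1, "dx": 0, "dy": 0, "dz": 0, "turn": 0},
  {"fingers": -1, "dx": 0, "dy": 0, "dz": -15, "turn": 0},
  {"fingers": -1, "dx": 0, "dy": 0, "dz": 0, "turn": 0},
  {"fingers": -1, "dx": 0, "dy": 0, "dz": -10, "turn": 0},
  {"fingers": -1, "dx": 0, "dy": 0, "dz": 0, "turn": 0},
])

```text
clock: 9.8
position: [0.4583, -0.064, 0.0404]
ee_rot: [0.0, 0.874, -0.483, 0.044]
contact_force: [0.0, 0.2, -0.4]
width: 0.0852
```

```bash
python3 look.py w4.png stone_spur
```

```text
9.8 [458.3 -64.   40.4] jaw yaw -57.9 down -0.9961 w 0.08520348649428872 cam [ 0.515 -0.016  0.174]
stone_spur 0.85 [306. 264.] [442.5 -60.4] [26. 78.] -57.6
```

View pics/w4.png

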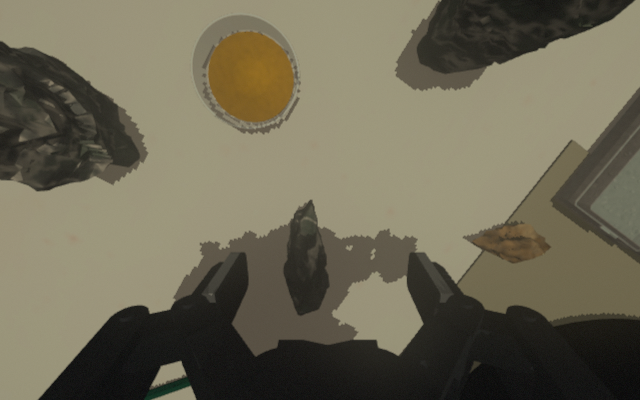

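```bash
cat > s.py <<'E'
from rig import *; s=get_state()
for k in("clock","qpos","qd","effort","position","ee_rot","contact_force"): print(k,np.round(s[k],4) if (np:=__import__("numpy")) else 0)
E
python3 s.py
```

```text
clock 9.9
qpos [-0.2733  0.2921  2.0869 -0.033   0.6734  0.7611]
qd [-0.0014 -0.0051  0.0092  0.0006 -0.0021  0.0004]
effort [ 2.77000e-02 -3.32574e+01 -1.52683e+01 -7.51000e-02 -4.11400e-01
  1.20000e-03]
position [ 0.4598 -0.0644  0.0416]
ee_rot [-2.000e-04  8.744e-01 -4.831e-01  4.580e-02]
contact_force [ 0.4818  0.5755 -0.7592]
```

play_rows([
  {"fingers": -1, "dx": 0, "dy": 0, "dz": 15, "turn": 0},
  {"fingers": -1, "dx": 0, "dy": 0, "dz": 0, "turn": 0},
  {"fingers": -1, "dx": 0, "dy": 0, "dz": 0, "turn": 0},
])

```text
clock: 10.15
position: [0.4618, -0.0648, 0.0598]
ee_rot: [-0.001, 0.874, -0.483, 0.048]
contact_force: [-0.6, 0.9, 0.7]
width: 0.0848
```

```bash
python3 s.py
```

```text
clock 10.15
qpos [-0.273   0.2642  2.0631 -0.0311  0.7212  0.7588]
qd [ 0.0001 -0.0341 -0.0389  0.0013  0.0103 -0.0013]
effort [-5.03000e-02 -3.33882e+01 -1.74394e+01 -8.57000e-02 -6.20100e-01
 -1.20000e-03]
position [ 0.4618 -0.0648  0.0598]
ee_rot [-7.000e-04  8.743e-01 -4.830e-01  4.770e-02]
contact_force [-0.6492  0.8718  0.6814]
```

play_rows([
  {"fingers": -1, "dx": -15, "dy": 3, "dz": 0, "turn": 0},
  {"fingers": -1, "dx": 0, "dy": 0, "dz": 0, "turn": 0},
  {"fingers": -1, "dx": 0, "dy": 0, "dz": 0, "turn": 0},
])

```text
clock: 10.4
position: [0.4488, -0.0623, 0.0614]
ee_rot: [-0.001, 0.874, -0.483, 0.05]
contact_force: [1.0, -0.4, -0.5]
width: 0.0855
```

```bash
python3 s.py
```

```text
clock 10.4
qpos [-0.2758  0.243   2.0915 -0.0311  0.7085  0.7563]
qd [ 0.0017 -0.0118  0.0364 -0.0011  0.0334 -0.0013]
effort [ 1.49000e-01 -3.18955e+01 -1.54727e+01 -7.50000e-02 -2.57800e-01
 -1.90000e-03]
position [ 0.4488 -0.0623  0.0614]
ee_rot [-0.0013  0.8742 -0.483   0.0504]
contact_force [ 1.0357 -0.4132 -0.5416]
```

```bash
python3 - <<'E'
from rig import *; import numpy as np
np.set_printoptions(suppress=True,linewidth=200)
for i in range(7):
    s=get_state(); print(s["clock"],s["qpos"].round(4),s["qd"].round(3),(s["position"]*1000).round(1),s["ee_rot"].round(4)); get_image("side")
E
```

```text
10.4 [-0.2758  0.243   2.0915 -0.0311  0.7085  0.7563] [ 0.002 -0.012  0.036 -0.001  0.033 -0.001] [448.8 -62.3  61.4] [-0.0013  0.8742 -0.483   0.0504]
10.45 [-0.2758  0.2433  2.0921 -0.0311  0.7096  0.7563] [-0.     0.009  0.001 -0.001  0.006 -0.001] [448.  -62.1  61.1] [-0.0011  0.8742 -0.483   0.0494]
10.5 [-0.2758  0.2436  2.0919 -0.0311  0.7095  0.7563] [-0.001  0.008 -0.003 -0.001 -0.003 -0.002] [448.1 -62.1  61. ] [-0.0011  0.8742 -0.483   0.0494]
10.55 [-0.2758  0.2439  2.0916 -0.0311  0.7094  0.7563] [-0.     0.004 -0.005 -0.001 -0.003 -0.001] [448.3 -62.2  60.9] [-0.0011  0.8742 -0.483   0.0494]
10.6 [-0.2758  0.2441  2.0916 -0.0312  0.7093  0.7563] [-0.001  0.003 -0.002 -0.001 -0.    -0.002] [448.4 -62.2  60.9] [-0.0011  0.8743 -0.4829  0.0494]
10.65 [-0.2758  0.2442  2.0916 -0.0311  0.7094  0.7562] [0.    0.001 0.002 0.002 0.002 0.   ] [448.3 -62.2  60.9] [-0.0011  0.8743 -0.4829  0.0494]
10.7 [-0.2758  0.2441  2.0917 -0.0311  0.7094  0.7562] [ 0.001  0.002  0.004 -0.     0.     0.   ] [448.2 -62.2  60.8] [-0.0011  0.8743 -0.483   0.0493]
```

play_rows([
  {"fingers": -1, "dx": 0, "dy": 0, "dz": -10, "turn": 0},
])

```text
clock: 10.83
position: [0.4498, -0.0626, 0.0519]
ee_rot: [-0.001, 0.874, -0.483, 0.051]
contact_force: [1.0, -0.2, 1.7]
width: 0.0858
```

```bash
python3 - <<'E'
from rig import *; import numpy as np
np.set_printoptions(suppress=True,linewidth=200)
for i in range(7):
    s=get_state(); print(s["clock"],s["qpos"].round(4),s["qd"].round(3),(s["position"]*1000).round(1),s["ee_rot"].round(4)); get_image("side")
E
```

```text
10.8333 [-0.2757  0.2592  2.1027 -0.0322  0.6798  0.7577] [-0.001  0.221  0.167 -0.012 -0.378  0.019] [449.8 -62.6  51.9] [-0.0015  0.8742 -0.4829  0.0511]
10.8833 [-0.2758  0.2623  2.1056 -0.0323  0.6784  0.7578] [ 0.    -0.007  0.009  0.     0.058 -0.004] [448.  -62.1  49.7] [-0.001   0.8743 -0.483   0.0488]
10.9333 [-0.2758  0.2617  2.1055 -0.0322  0.6804  0.7577] [-0.001 -0.012 -0.008  0.002  0.021 -0.001] [447.5 -62.   49.9] [-0.0008  0.8743 -0.483   0.0481]
10.9833 [-0.2758  0.2612  2.105  -0.0322  0.681   0.7576] [-0.001 -0.01  -0.01  -0.     0.004  0.   ] [447.7 -62.   50.3] [-0.0008  0.8743 -0.483   0.0484]
11.0333 [-0.2758  0.2607  2.1045 -0.0322  0.681   0.7576] [ 0.001 -0.008 -0.007 -0.001 -0.001  0.001] [448.  -62.1  50.6] [-0.001   0.8743 -0.4829  0.0488]
11.0833 [-0.2758  0.2604  2.1043 -0.0322  0.6809  0.7576] [ 0.001 -0.005 -0.005  0.001 -0.003  0.002] [448.3 -62.2  50.9] [-0.001   0.8743 -0.483   0.0492]
11.1333 [-0.2758  0.2601  2.1042 -0.0322  0.6808  0.7576] [-0.001 -0.004 -0.002 -0.001 -0.     0.   ] [448.4 -62.2  51. ] [-0.0011  0.8743 -0.4829  0.0494]
```

play_rows([
  {"fingers": -1, "dx": 0, "dy": 0, "dz": 35, "turn": 0},
  {"fingers": -1, "dx": 0, "dy": 0, "dz": 0, "turn": 0},
  {"fingers": -1, "dx": 0, "dy": 0, "dz": 35, "turn": 0},
  {"fingers": -1, "dx": 0, "dy": 0, "dz": 0, "turn": 0},
  {"fingers": -1, "dx": 0, "dy": 0, "dz": 35, "turn": 0},
  {"fingers": -1, "dx": 0, "dy": 0, "dz": 0, "turn": 0},
  {"fingers": -1, "dx": 0, "dy": 0, "dz": 35, "turn": 0},
])

```text
clock: 11.77
position: [0.443, -0.0607, 0.1904]
ee_rot: [0.001, 0.875, -0.483, 0.042]
contact_force: [-0.8, 0.6, -1.9]
width: 0.0857
```

```bash
cat > settle.py <<'E'
from rig import *; import numpy as np, sys
from scipy.spatial.transform import Rotation as R
for i in range(int(sys.argv[1]) if len(sys.argv)>1 else 4): get_image("side")
s=get_state(); w,x,y,z=s["ee_rot"]; X=R.from_quat([x,y,z,w]).as_matrix()
print(round(s["clock"],2),"pos",(s["position"]*1000).round(1),"yaw",np.degrees(np.arctan2(X[1,0],X[0,0])).round(1),"toolz",X[:2,2].round(4),"w",round(s["width"]*1000,1),"F",s["contact_force"].round(1),"q",s["qpos"].round(3))
E
python3 settle.py
```

```text
11.97 pos [449.6 -62.5 196.5] yaw -58.0 toolz [ 0.0905 -0.0466] w 85.3 F [-0.8 -0.5 -0.2] q [-0.276  0.077  1.886 -0.023  1.08   0.743]
```

play_rows([
  {"fingers": -1, "dx": 0, "dy": 0, "dz": 40, "turn": 0},
  {"fingers": -1, "dx": 0, "dy": 0, "dz": 40, "turn": 0},
  {"fingers": -1, "dx": 0, "dy": 0, "dz": 40, "turn": 0},
  {"fingers": -1, "dx": 0, "dy": 0, "dz": 40, "turn": 0},
])

```text
clock: 12.3
position: [0.4377, -0.0592, 0.3474]
ee_rot: [0.002, 0.875, -0.483, 0.034]
contact_force: [1.5, -0.4, -0.1]
width: 0.0849
```

```bash
python3 settle.py
```

```text
12.5 pos [438.9 -59.5 347.1] yaw -57.9 toolz [ 0.0613 -0.0381] w 85.9 F [0.8 1.  0.2] q [-0.276 -0.01   1.596 -0.02   1.486  0.734]
```

play_rows([
  {"fingers": -1, "dx": 0, "dy": 0, "dz": 40, "turn": 0},
  {"fingers": -1, "dx": 0, "dy": 0, "dz": 40, "turn": 0},
  {"fingers": -1, "dx": 0, "dy": 0, "dz": 40, "turn": 0},
  {"fingers": -1, "dx": 0, "dy": 0, "dz": 40, "turn": 0},
])

```text
clock: 12.83
position: [0.4256, -0.0557, 0.4873]
ee_rot: [0.008, 0.875, -0.483, 0.009]
contact_force: [1.2, 0.4, 0.2]
width: 0.0856
```

```bash
python3 settle.py
```

```text
13.03 pos [427.  -56.1 487.3] yaw -57.8 toolz [ 0.0121 -0.024 ] w 85.4 F [ 0.6  0.7 -0.2] q [-2.760e-01  1.000e-03  1.252e+00 -2.100e-02  1.870e+00  7.260e-01]
```

play_rows([
  {"fingers": -1, "dx": 0, "dy": 0, "dz": -40, "turn": 0},
])

```text
clock: 13.12
position: [0.4296, -0.0569, 0.4508]
ee_rot: [0.006, 0.875, -0.483, 0.016]
contact_force: [1.7, -0.3, 1.2]
width: 0.0852
```

```bash
python3 settle.py 3
```

```text
13.27 pos [423.6 -55.2 440.7] yaw -57.8 toolz [-0.0034 -0.0196] w 85.4 F [ 1.  -1.   0.7] q [-0.276 -0.004  1.368 -0.02   1.776  0.729]
```

play_rows([
  {"fingers": -1, "dx": 0, "dy": 0, "dz": -40, "turn": 0},
  {"fingers": -1, "dx": 0, "dy": 0, "dz": 0, "turn": 0},
  {"fingers": -1, "dx": 0, "dy": 0, "dz": 0, "turn": 0},
])

```text
clock: 13.52
position: [0.4216, -0.0546, 0.4028]
ee_rot: [0.01, 0.875, -0.483, -0.001]
contact_force: [0.6, -0.5, 2.2]
width: 0.0851
```

```bash
python3 settle.py 3
```

```text
13.67 pos [423.4 -55.1 405. ] yaw -57.8 toolz [-0.007  -0.0186] w 85.4 F [0.6 0.2 1. ] q [-0.276 -0.004  1.451 -0.02   1.696  0.73 ]
```

play_rows([
  {"fingers": -1, "dx": 9, "dy": -2, "dz": -38, "turn": 0},
  {"fingers": -1, "dx": 0, "dy": 0, "dz": 0, "turn": 0},
  {"fingers": -1, "dx": 0, "dy": 0, "dz": 0, "turn": 0},
  {"fingers": -1, "dx": 9, "dy": -2, "dz": -38, "turn": 0},
  {"fingers": -1, "dx": 0, "dy": 0, "dz": 0, "turn": 0},
  {"fingers": -1, "dx": 0, "dy": 0, "dz": 0, "turn": 0},
  {"fingers": -1, "dx": 0, "dy": 0, "dz": -38, "turn": 0},
  {"fingers": -1, "dx": 0, "dy": 0, "dz": 0, "turn": 0},
  {"fingers": -1, "dx": 0, "dy": 0, "dz": 0, "turn": 0},
  {"fingers": -1, "dx": 0, "dy": 0, "dz": -38, "turn": 0},
  {"fingers": -1, "dx": 0, "dy": 0, "dz": 0, "turn": 0},
  {"fingers": -1, "dx": 0, "dy": 0, "dz": 0, "turn": 0},
  {"fingers": -1, "dx": 0, "dy": 0, "dz": -38, "turn": 0},
  {"fingers": -1, "dx": 0, "dy": 0, "dz": 0, "turn": 0},
  {"fingers": -1, "dx": 0, "dy": 0, "dz": 0, "turn": 0},
])

```text
clock: 14.92
position: [0.4713, -0.0677, 0.2672]
ee_rot: [-0.0, 0.874, -0.483, 0.046]
contact_force: [0.6, -0.3, 2.0]
width: 0.0855
```

```bash
python3 settle.py 2
```

```text
15.02 pos [470.8 -67.6 266.8] yaw -57.9 toolz [ 0.0796 -0.044 ] w 85.2 F [ 0.7 -0.3  1. ] q [-0.273  0.065  1.715 -0.022  1.273  0.741]
```

play_rows([
  {"fingers": -1, "dx": 0, "dy": 0, "dz": -38, "turn": 0},
  {"fingers": -1, "dx": 0, "dy": 0, "dz": 0, "turn": 0},
  {"fingers": -1, "dx": 0, "dy": 0, "dz": 0, "turn": 0},
  {"fingers": -1, "dx": 0, "dy": 0, "dz": 0, "turn": 0},
  {"fingers": -1, "dx": 0, "dy": 0, "dz": -38, "turn": 0},
  {"fingers": -1, "dx": 0, "dy": 0, "dz": 0, "turn": 0},
  {"fingers": -1, "dx": 0, "dy": 0, "dz": 0, "turn": 0},
  {"fingers": -1, "dx": 0, "dy": 0, "dz": 0, "turn": 0},
])

```text
clock: 15.68
position: [0.4871, -0.0721, 0.2129]
ee_rot: [-0.004, 0.874, -0.482, 0.065]
contact_force: [-1.0, 0.4, -0.0]
width: 0.0851
```

```bash
python3 settle.py 2
```

```text
15.78 pos [488.3 -72.4 213.8] yaw -58.1 toolz [ 0.1212 -0.0559] w 85.3 F [ 0.4 -1.5  0.1] q [-0.273  0.107  1.808 -0.024  1.095  0.746]
```

play_rows([
  {"fingers": -1, "dx": 0, "dy": 0, "dz": -10, "turn": 0},
  {"fingers": -1, "dx": 0, "dy": 0, "dz": -10, "turn": 0},
  {"fingers": -1, "dx": 0, "dy": 0, "dz": -10, "turn": 0},
  {"fingers": -1, "dx": 0, "dy": 0, "dz": -10, "turn": 0},
  {"fingers": -1, "dx": 0, "dy": 0, "dz": -10, "turn": 0},
])

```text
clock: 16.2
position: [0.4954, -0.0744, 0.1699]
ee_rot: [-0.007, 0.873, -0.482, 0.076]
contact_force: [0.7, 0.4, -0.9]
width: 0.0853
```

```bash
python3 settle.py 3
```

```text
16.35 pos [494.5 -74.1 169.4] yaw -58.1 toolz [ 0.1371 -0.0604] w 85.3 F [0.8 0.  0.5] q [-0.273  0.148  1.882 -0.026  0.963  0.75 ]
```

play_rows([
  {"fingers": -1, "dx": 0, "dy": 0, "dz": 41, "turn": 0},
  {"fingers": -1, "dx": 0, "dy": 0, "dz": 41, "turn": 0},
  {"fingers": -1, "dx": 0, "dy": 0, "dz": 41, "turn": 0},
  {"fingers": -1, "dx": 0, "dy": 0, "dz": 41, "turn": 0},
  {"fingers": -1, "dx": 0, "dy": 0, "dz": 41, "turn": 0},
  {"fingers": -1, "dx": 0, "dy": 0, "dz": 41, "turn": 0},
  {"fingers": -1, "dx": 0, "dy": 0, "dz": 41, "turn": 0},
])

```text
clock: 16.93
position: [0.4861, -0.0717, 0.4564]
ee_rot: [-0.005, 0.873, -0.482, 0.068]
contact_force: [0.9, 1.0, 0.1]
width: 0.0858
```

```bash
python3 settle.py 3
```

```text
17.08 pos [487.8 -72.2 458.2] yaw -58.1 toolz [ 0.1308 -0.0584] w 85.1 F [ 0.2 -0.5  0.6] q [-0.273  0.025  1.305 -0.021  1.669  0.733]
```

```bash
cat > hold.py <<'E'
from h import *; import sys
im=get_image("side")
for i in range(int(sys.argv[1])): masks_of(im,"glass_dish")
s=get_state(); w,x,y,z=s["ee_rot"]; X=R.from_quat([x,y,z,w]).as_matrix()
print(round(s["clock"],2),"pos",(s["position"]*1000).round(1),"yaw",np.degrees(np.arctan2(X[1,0],X[0,0])).round(1),"toolz",X[:2,2].round(4),"w",round(s["width"]*1000,1),"F",s["contact_force"].round(1))
E
python3 hold.py 3; python3 hold.py 0
```

```text
17.28 pos [486.  -71.7 451.5] yaw -58.0 toolz [ 0.118  -0.0548] w 85.6 F [0.4 0.1 0.3]
17.33 pos [486.  -71.7 451.3] yaw -58.0 toolz [ 0.1176 -0.0547] w 85.4 F [ 0.3 -0.1 -0.8]
```

play_rows([
  {"fingers": -1, "dx": 0, "dy": 0, "dz": -40, "turn": 0},
])

```text
clock: 17.42
position: [0.4894, -0.0727, 0.4171]
ee_rot: [-0.006, 0.873, -0.482, 0.072]
contact_force: [2.0, -1.0, 1.3]
width: 0.0854
```

```bash
python3 hold.py 4
```

```text
17.67 pos [487.3 -72.1 413.1] yaw -58.1 toolz [ 0.1205 -0.0556] w 85.4 F [-0.4 -0.6  0.5]
```

play_rows([
  {"fingers": -1, "dx": 0, "dy": 0, "dz": 41, "turn": 0},
  {"fingers": -1, "dx": 0, "dy": 0, "dz": -41, "turn": 0},
])

```text
clock: 17.83
position: [0.4948, -0.0743, 0.4342]
ee_rot: [-0.007, 0.873, -0.482, 0.078]
contact_force: [4.0, -1.8, 5.1]
width: 0.0853
```

```bash
python3 hold.py 4
```

```text
18.08 pos [484.7 -71.4 413.9] yaw -58.0 toolz [ 0.1039 -0.0509] w 85.7 F [ 0.   0.2 -0. ]
```

play_rows([
  {"fingers": -1, "dx": 0, "dy": 0, "dz": 41, "turn": 0},
  {"fingers": -1, "dx": 0, "dy": 0, "dz": -41, "turn": 0},
])

```text
clock: 18.25
position: [0.4901, -0.0729, 0.432]
ee_rot: [-0.005, 0.873, -0.482, 0.066]
contact_force: [3.7, -1.7, 4.7]
width: 0.0854
```

```bash
python3 hold.py 4
```

```text
18.5 pos [480.8 -70.3 413.2] yaw -57.9 toolz [ 0.0823 -0.0447] w 85.6 F [-0.5 -1.  -0.4]
```

play_rows([
  {"fingers": -1, "dx": 0, "dy": 0, "dz": 41, "turn": 0},
  {"fingers": -1, "dx": 0, "dy": 0, "dz": -41, "turn": 0},
])

```text
clock: 18.67
position: [0.4857, -0.0717, 0.4317]
ee_rot: [-0.002, 0.874, -0.483, 0.054]
contact_force: [5.0, -0.5, 4.9]
width: 0.0851
```

```bash
python3 hold.py 4
```

```text
18.92 pos [476.7 -69.1 413.3] yaw -57.8 toolz [ 0.0595 -0.0382] w 85.4 F [ 0.2 -0.2  0.2]
```

play_rows([
  {"fingers": -1, "dx": 0, "dy": 0, "dz": 41, "turn": 0},
  {"fingers": -1, "dx": 0, "dy": 0, "dz": -41, "turn": 0},
])

```text
clock: 19.08
position: [0.4815, -0.0705, 0.4318]
ee_rot: [0.001, 0.875, -0.483, 0.043]
contact_force: [4.0, -1.3, 5.2]
width: 0.0852
```

```bash
python3 hold.py 4
```

```text
19.33 pos [472.4 -67.9 413.5] yaw -57.8 toolz [ 0.0363 -0.0316] w 85.6 F [ 0.2 -0.6  0.6]
```

play_rows([
  {"fingers": -1, "dx": 0, "dy": 0, "dz": 41, "turn": 0},
  {"fingers": -1, "dx": 0, "dy": 0, "dz": -41, "turn": 0},
])

```text
clock: 19.5
position: [0.4773, -0.0693, 0.4318]
ee_rot: [0.003, 0.875, -0.483, 0.031]
contact_force: [4.7, -1.2, 5.4]
width: 0.0854
```

```bash
python3 hold.py 4
```

```text
19.75 pos [468.3 -66.7 413.7] yaw -57.7 toolz [ 0.0134 -0.0251] w 85.2 F [-0.8 -0.2  0. ]
```

play_rows([
  {"fingers": -1, "dx": 0, "dy": 0, "dz": 41, "turn": 0},
  {"fingers": -1, "dx": -20, "dy": 5, "dz": -36, "turn": 0},
])

```text
clock: 19.92
position: [0.4601, -0.065, 0.4366]
ee_rot: [0.006, 0.875, -0.483, 0.02]
contact_force: [3.1, -1.5, 4.8]
width: 0.0854
```

```bash
python3 hold.py 4
```

```text
20.17 pos [449.2 -61.8 419.5] yaw -57.7 toolz [-0.008 -0.019] w 84.9 F [ 0.9 -0.4  0.7]
```

play_rows([
  {"fingers": -1, "dx": -10, "dy": 0, "dz": -40, "turn": 0},
])

```text
clock: 20.25
position: [0.4459, -0.0636, 0.3869]
ee_rot: [0.008, 0.876, -0.483, 0.011]
contact_force: [0.8, 0.1, 0.4]
width: 0.0853
```

```bash
python3 hold.py 3
```

```text
20.45 pos [440.5 -62.1 380.8] yaw -57.7 toolz [-0.0062 -0.0194] w 85.3 F [ 0.8 -0.6  0.4]
```

play_rows([
  {"fingers": -1, "dx": 0, "dy": 0, "dz": -41, "turn": 0},
])

```text
clock: 20.53
position: [0.4482, -0.0644, 0.3498]
ee_rot: [0.007, 0.876, -0.483, 0.014]
contact_force: [2.0, -0.0, 0.8]
width: 0.0854
```

```bash
python3 hold.py 3
```

```text
20.73 pos [443.4 -63.  343.2] yaw -57.7 toolz [-0.0004 -0.0211] w 85.4 F [ 0.6 -0.3  0.5]
```

play_rows([
  {"fingers": -1, "dx": 0, "dy": 0, "dz": -41, "turn": 0},
])

```text
clock: 20.82
position: [0.4516, -0.0653, 0.3128]
ee_rot: [0.007, 0.876, -0.483, 0.017]
contact_force: [3.1, -0.7, 0.1]
width: 0.0855
```

```bash
python3 hold.py 3
```

```text
21.02 pos [445.8 -63.7 305.5] yaw -57.7 toolz [ 0.0046 -0.0226] w 85.1 F [0.1 0.8 0.3]
```

play_rows([
  {"fingers": -1, "dx": -4, "dy": 3, "dz": -41, "turn": 0},
])

```text
clock: 21.1
position: [0.4502, -0.0633, 0.2742]
ee_rot: [0.006, 0.875, -0.483, 0.019]
contact_force: [1.7, -0.5, -0.1]
width: 0.0854
```

```bash
python3 hold.py 3
```

```text
21.3 pos [443.6 -61.2 267.2] yaw -57.7 toolz [ 0.0083 -0.0238] w 85.1 F [0.2 0.9 0.7]
```

play_rows([
  {"fingers": -1, "dx": 0, "dy": 0, "dz": -41, "turn": 0},
])

```text
clock: 21.38
position: [0.4519, -0.0636, 0.2356]
ee_rot: [0.006, 0.876, -0.483, 0.02]
contact_force: [1.3, -1.0, -1.1]
width: 0.0858
```

```bash
python3 hold.py 3
```

```text
21.58 pos [445.6 -61.8 228.7] yaw -57.7 toolz [ 0.0117 -0.0249] w 85.5 F [-0.3  0.8  0.8]
```

play_rows([
  {"fingers": -1, "dx": 0, "dy": 0, "dz": -41, "turn": 0},
])

```text
clock: 21.67
position: [0.4537, -0.0641, 0.1964]
ee_rot: [0.006, 0.876, -0.483, 0.022]
contact_force: [1.5, -1.2, 0.2]
width: 0.0854
```

```bash
python3 hold.py 3
```

```text
21.87 pos [446.9 -62.2 189.7] yaw -57.7 toolz [ 0.0138 -0.0255] w 85.3 F [ 1.  -1.3  0.3]
```

play_rows([
  {"fingers": -1, "dx": 0, "dy": 0, "dz": 41, "turn": 0},
  {"fingers": -1, "dx": -4, "dy": 0, "dz": -41, "turn": 0},
])

```text
clock: 22.03
position: [0.4539, -0.0652, 0.2048]
ee_rot: [0.005, 0.875, -0.483, 0.023]
contact_force: [6.4, -2.3, 2.0]
width: 0.0855
```

```bash
python3 hold.py 4
```

```text
22.28 pos [440.4 -61.4 190.3] yaw -57.7 toolz [ 0.0032 -0.0225] w 85.5 F [ 0.7  0.5 -0.1]
```

play_rows([
  {"fingers": -1, "dx": 0, "dy": 0, "dz": -41, "turn": 0},
])

```text
clock: 22.37
position: [0.4476, -0.0634, 0.1563]
ee_rot: [0.007, 0.876, -0.483, 0.016]
contact_force: [2.4, -0.6, -0.7]
width: 0.0857
```

```bash
python3 hold.py 4
```

```text
22.62 pos [441.4 -61.7 150.7] yaw -57.7 toolz [ 0.005 -0.023] w 85.6 F [ 1.  -0.5  0. ]
```

play_rows([
  {"fingers": -1, "dx": 0, "dy": 1, "dz": -41, "turn": 0},
])

```text
clock: 22.7
position: [0.4491, -0.0629, 0.1166]
ee_rot: [0.007, 0.876, -0.483, 0.017]
contact_force: [1.7, -0.3, -0.6]
width: 0.0853
```

```bash
python3 hold.py 4
```

```text
22.95 pos [442.6 -61.1 111.4] yaw -57.7 toolz [ 0.0071 -0.0237] w 85.8 F [-0.2  0.2  0.1]
```

play_rows([
  {"fingers": -1, "dx": 0, "dy": 0, "dz": -41, "turn": 0},
])

```text
clock: 23.03
position: [0.4503, -0.0632, 0.0771]
ee_rot: [0.007, 0.876, -0.483, 0.018]
contact_force: [2.7, -0.4, -0.4]
width: 0.0856
```

```bash
python3 hold.py 5
```

```text
23.33 pos [444.  -61.4  72.2] yaw -57.7 toolz [ 0.0102 -0.0246] w 85.3 F [0.5 0.4 0.6]
```

play_rows([
  {"fingers": -1, "dx": 0, "dy": 0, "dz": -36, "turn": 0},
])

```text
clock: 23.42
position: [0.4505, -0.0632, 0.042]
ee_rot: [0.006, 0.876, -0.483, 0.019]
contact_force: [2.8, -0.5, -0.4]
width: 0.0851
```

```bash
python3 hold.py 5
```

```text
23.72 pos [445.  -61.7  37.6] yaw -57.7 toolz [ 0.0125 -0.0253] w 85.4 F [ 0.3 -0.   0.1]
```

play_rows([
  {"fingers": -1, "dx": -3, "dy": 1, "dz": -20, "turn": 0},
])

```text
clock: 23.8
position: [0.4465, -0.0619, 0.0213]
ee_rot: [0.007, 0.876, -0.483, 0.017]
contact_force: [1.0, 0.6, -0.4]
width: 0.0857
```

```bash
python3 hold.py 4
```

```text
24.05 pos [442.6 -60.9  18.6] yaw -57.7 toolz [ 0.0139 -0.0257] w 84.9 F [-0.   0.1 -0.2]
```

play_rows([
  {"fingers": 1, "dx": 0, "dy": 0, "dz": 0, "turn": 0},
], squeeze=60)

```text
clock: 24.13
position: [0.4432, -0.0611, 0.0195]
ee_rot: [0.008, 0.876, -0.483, 0.013]
contact_force: [0.1, 0.0, 0.1]
width: 0.0754
```

```bash
python3 hold.py 8; python3 look.py w5.png stone_spur
```

```text
24.58 pos [442.6 -60.7  19.2] yaw -57.7 toolz [ 0.014  -0.0255] w 25.2 F [-0.8  1.9  7. ]
24.5833 [442.6 -60.7  19.2] jaw yaw -57.7 down -0.9996 w 0.025221497716172644 cam [ 0.508 -0.015  0.15 ]
stone_spur 0.62 [329. 260.] [443.9 -60.5] [26. 80.] -57.7
```

View pics/w5.png

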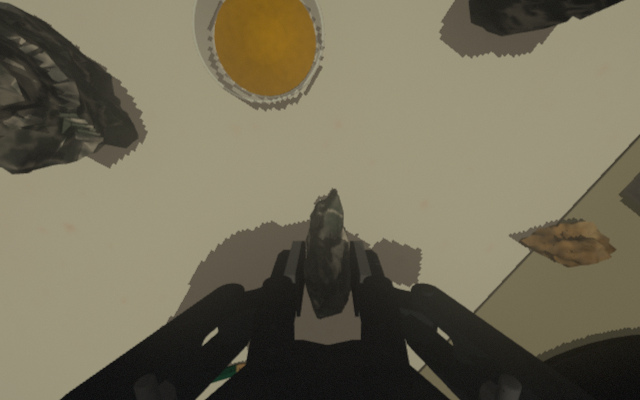

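play_rows([
  {"fingers": 1, "dx": 0, "dy": 0, "dz": 15, "turn": 0},
  {"fingers": 1, "dx": 0, "dy": 0, "dz": 35, "turn": 0},
  {"fingers": 1, "dx": 0, "dy": 0, "dz": 40, "turn": 0},
  {"fingers": 1, "dx": 0, "dy": 0, "dz": 40, "turn": 0},
  {"fingers": 1, "dx": 0, "dy": 0, "dz": 30, "turn": 0},
])

```text
clock: 25.1
position: [0.4344, -0.0584, 0.1781]
ee_rot: [0.01, 0.876, -0.483, 0.002]
contact_force: [1.4, -0.2, -0.7]
width: 0.0252
```

```bash
python3 hold.py 4
```

```text
25.35 pos [433.4 -58.2 174.7] yaw -57.7 toolz [-0.0102 -0.0184] w 25.0 F [ 0.6  1.2 -0.2]
```

play_rows([
  {"fingers": 1, "dx": 0, "dy": 30, "dz": 0, "turn": 0.1},
  {"fingers": 1, "dx": 0, "dy": 30, "dz": 0, "turn": 0.1},
  {"fingers": 1, "dx": 0, "dy": 30, "dz": 0, "turn": 0.1},
  {"fingers": 1, "dx": 0, "dy": 30, "dz": 0, "turn": 0.1},
  {"fingers": 1, "dx": 0, "dy": 30, "dz": 0, "turn": 0.1},
  {"fingers": 1, "dx": 0, "dy": 30, "dz": 0, "turn": 0.1},
  {"fingers": 1, "dx": 0, "dy": 30, "dz": 0, "turn": 0.1},
  {"fingers": 1, "dx": 0, "dy": 30, "dz": 0, "turn": 0.1},
  {"fingers": 1, "dx": 0, "dy": 30, "dz": 0, "turn": 0.1},
  {"fingers": 1, "dx": 0, "dy": 30, "dz": 0, "turn": 0.1},
])

```text
clock: 26.18
position: [0.4183, 0.2463, 0.1527]
ee_rot: [0.022, 1.0, 0.014, -0.013]
contact_force: [1.3, -0.0, -0.1]
width: 0.0251
```

```bash
python3 hold.py 4; python3 look.py w6.png stone_spur stand_spur stand_tall stand_rough stand_jar
```

```text
26.43 pos [418.9 244.5 153.5] yaw 1.3 toolz [-0.0244 -0.0447] w 25.3 F [-0.8 -0.7 -0.5]
26.4333 [418.9 244.5 153.5] jaw yaw 1.3 down -0.9987 w 0.025287880143640945 cam [0.421 0.329 0.281]
stone_spur 0.8 [327. 261.] [417.9 159.2] [ 52. 165.] 1.1
stand_spur 0.71 [235. 252.] [312.9 164.9] [ 59. 103.] 7.5
stand_spur 0.65 [356. 154.] [441.2 275.2] [ 57. 110.] 10.3
stand_spur 0.31 [506.  39.] [564.2 377. ] [74. 91.] 81.8
stand_tall 0.65 [496. 168.] [579.8 267.4] [75. 90.] -10.6
stand_rough 0.83 [508.  40.] [564.1 377.3] [74. 90.] 81.8
stand_rough 0.52 [326. 262.] [418.  157.1] [ 53. 168.] 1.2
stand_jar 0.58 [359.  24.] [441.4 386.8] [46. 72.] -88.5
```

View pics/w6.png

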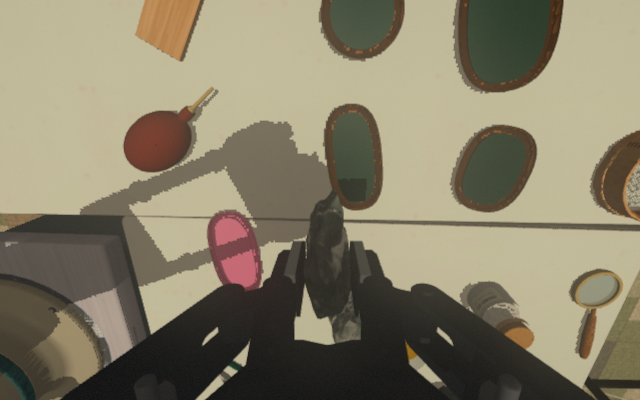

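play_rows([
  {"fingers": 1, "dx": 22, "dy": 31, "dz": 0, "turn": 0.12},
])

```text
clock: 26.82
position: [0.4374, 0.2701, 0.1549]
ee_rot: [0.024, 0.997, 0.069, -0.013]
contact_force: [-0.2, -0.3, -0.9]
width: 0.0252
```

```bash
python3 hold.py 4
```

```text
27.07 pos [442.1 274.9 155.2] yaw 8.0 toolz [-0.0162 -0.0451] w 25.1 F [ 1.   0.8 -0.1]
```

play_rows([
  {"fingers": 1, "dx": 0, "dy": 0, "dz": -41, "turn": 0},
])

```text
clock: 27.15
position: [0.4472, 0.277, 0.1202]
ee_rot: [0.019, 0.997, 0.069, -0.002]
contact_force: [2.9, 0.4, -0.9]
width: 0.0253
```

```bash
python3 hold.py 4
```

```text
27.4 pos [442.1 274.6 115. ] yaw 7.9 toolz [-0.0162 -0.0452] w 25.1 F [ 0.2 -0.2 -0.5]
```

play_rows([
  {"fingers": 1, "dx": 0, "dy": 0, "dz": -41, "turn": 0},
])

```text
clock: 27.48
position: [0.4488, 0.2776, 0.0812]
ee_rot: [0.019, 0.997, 0.069, -0.001]
contact_force: [1.5, 0.7, -1.1]
width: 0.0254
```

```bash
python3 hold.py 5; python3 look.py w7.png stone_spur stand_spur
```

```text
27.78 pos [443.3 275.1  75.9] yaw 7.9 toolz [-0.0132 -0.0438] w 25.5 F [ 0.6  0.  -0.7]
27.7833 [443.3 275.1  75.9] jaw yaw 7.9 down -0.999 w 0.02546708323620203 cam [0.435 0.359 0.204]
stone_spur 0.78 [327. 260.] [447.5 240.1] [ 37. 117.] 7.8
stand_spur 0.82 [159. 298.] [309.  180.4] [51. 83.] -21.1
stand_spur 0.7 [323. 191.] [437.8 294.4] [65. 72.] 8.4
```

View pics/w7.png

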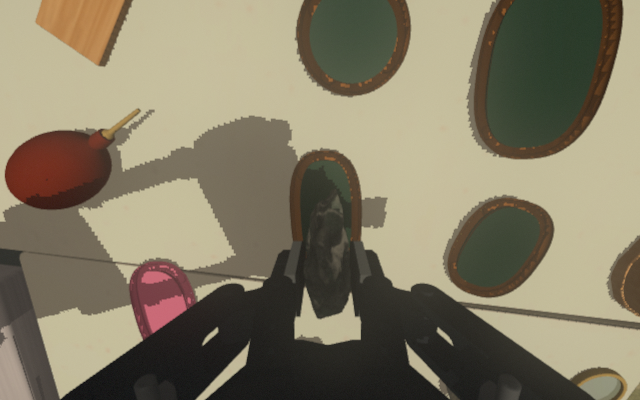

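play_rows([
  {"fingers": 1, "dx": -2, "dy": 0, "dz": -36, "turn": 0},
])

```text
clock: 28.02
position: [0.447, 0.2779, 0.0454]
ee_rot: [0.019, 0.997, 0.069, -0.001]
contact_force: [0.7, 0.3, -1.5]
width: 0.0249
```

```bash
python3 hold.py 5
```

```text
28.32 pos [441.9 275.5  40.8] yaw 7.9 toolz [-0.0117 -0.0431] w 25.3 F [-0.1 -0.3 -1. ]
```

play_rows([
  {"fingers": 1, "dx": 0, "dy": 0, "dz": -12, "turn": 0},
])

```text
clock: 28.4
position: [0.4442, 0.2766, 0.0315]
ee_rot: [0.02, 0.997, 0.069, -0.004]
contact_force: [0.9, 1.0, -0.6]
width: 0.0253
```

```bash
python3 hold.py 5
```

```text
28.7 pos [442.4 275.7  29.6] yaw 7.9 toolz [-0.0105 -0.0426] w 25.2 F [-0.1 -0.1  0.3]
```

play_rows([
  {"fingers": 1, "dx": -1, "dy": 0, "dz": -3, "turn": 0},
])

```text
clock: 28.78
position: [0.4422, 0.2761, 0.0275]
ee_rot: [0.02, 0.997, 0.069, -0.006]
contact_force: [-0.3, 0.0, -1.4]
width: 0.025
```

```bash
python3 hold.py 3
```

```text
28.98 pos [441.3 275.7  26.6] yaw 7.9 toolz [-0.0105 -0.0426] w 25.4 F [ 0.5 -0.3 -0.6]
```

play_rows([
  {"fingers": -1, "dx": 0, "dy": 0, "dz": 0, "turn": 0},
])

```text
clock: 29.07
position: [0.4413, 0.2757, 0.0267]
ee_rot: [0.021, 0.997, 0.069, -0.007]
contact_force: [0.6, -0.4, 0.5]
width: 0.0361
```

```bash
python3 hold.py 7
```

```text
29.47 pos [441.3 275.7  26.7] yaw 7.9 toolz [-0.0105 -0.0426] w 85.3 F [-1.1  0.4  0.2]
```

play_rows([
  {"fingers": -1, "dx": 0, "dy": 0, "dz": 40, "turn": 0},
  {"fingers": -1, "dx": 0, "dy": 0, "dz": 40, "turn": 0},
  {"fingers": -1, "dx": 0, "dy": 0, "dz": 40, "turn": 0},
  {"fingers": -1, "dx": 0, "dy": 0, "dz": 40, "turn": 0},
])

```text
clock: 29.8
position: [0.4335, 0.2718, 0.1823]
ee_rot: [0.025, 0.997, 0.07, -0.019]
contact_force: [1.2, 0.2, 0.1]
width: 0.085
```

```bash
python3 hold.py 3;  python3 look.py w8.png stone_spur stand_spur
```

```text
30.0 pos [434.8 272.4 182.2] yaw 7.9 toolz [-0.0289 -0.0512] w 85.4 F [-1.6 -0.3 -0.5]
30.0 [434.8 272.4 182.2] jaw yaw 7.9 down -0.9983 w 0.08538506433366966 cam [0.428 0.357 0.31 ]
stone_spur 0.82 [338. 183.] [441.1 271. ] [26. 76.] 6.8
stand_spur 0.83 [352. 171.] [441.3 276.4] [ 67. 123.] 10.7
stand_spur 0.76 [220. 239.] [309.  177.1] [54. 81.] -15.5
```

View pics/w8.png

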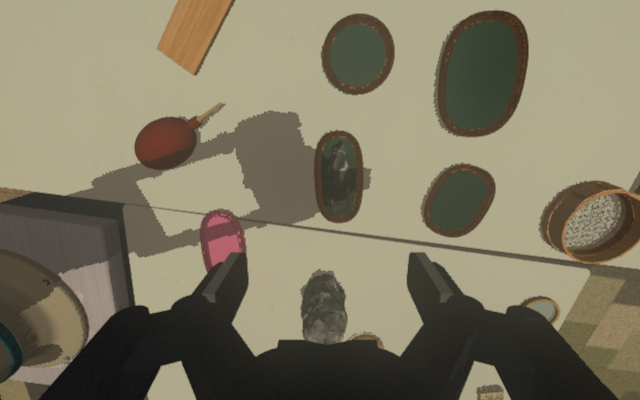

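play_rows([
  {"fingers": -1, "dx": 3, "dy": -34, "dz": 0, "turn": -0.02},
  {"fingers": -1, "dx": 3, "dy": -34, "dz": 0, "turn": -0.02},
  {"fingers": -1, "dx": 3, "dy": -34, "dz": 0, "turn": -0.02},
  {"fingers": -1, "dx": 3, "dy": -34, "dz": 0, "turn": -0.02},
  {"fingers": -1, "dx": 3, "dy": -34, "dz": 0, "turn": 0},
])

```text
clock: 30.57
position: [0.4434, 0.1016, 0.1704]
ee_rot: [0.025, 0.999, 0.034, -0.028]
contact_force: [1.1, -0.3, -1.0]
width: 0.0852
```

```bash
python3 hold.py 3;  python3 look.py w9.png stone_rough glass_dish
```

```text
30.77 pos [443.9 102.5 170.9] yaw 3.6 toolz [-0.0539 -0.0501] w 85.3 F [ 0.2 -0.2  1.5]
30.7667 [443.9 102.5 170.9] jaw yaw 3.6 down -0.9973 w 0.0852693556214612 cam [0.446 0.188 0.298]
stone_rough 0.91 [341. 190.] [448.9 102.6] [55. 95.] 4.7
glass_dish 0.63 [396. 250.] [519.1  21.3] [51. 64.] -0.3
```

View pics/w9.png

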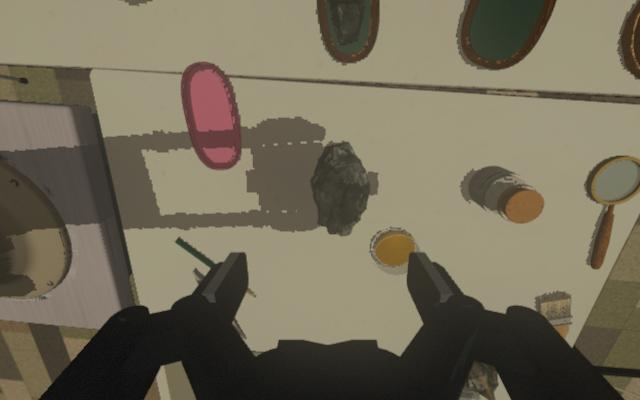

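play_rows([
  {"fingers": -1, "dx": 0, "dy": 0, "dz": -20, "turn": 0},
  {"fingers": -1, "dx": 0, "dy": 0, "dz": -20, "turn": 0},
  {"fingers": -1, "dx": 0, "dy": 0, "dz": -20, "turn": 0},
])

```text
clock: 31.17
position: [0.448, 0.1085, 0.1137]
ee_rot: [0.023, 0.999, 0.037, -0.021]
contact_force: [-0.4, -0.9, -0.4]
width: 0.0853
```

```bash
python3 hold.py 4;  python3 look.py w9.png stone_rough
```

```text
31.42 pos [447.8 107.8 114.6] yaw 4.2 toolz [-0.0414 -0.0486] w 85.4 F [-1.3 -0.1  0.1]
31.4167 [447.8 107.8 114.6] jaw yaw 4.2 down -0.998 w 0.0854461888281931 cam [0.448 0.193 0.242]
stone_rough 0.65 [332. 218.] [448.9 101.1] [ 56. 105.] 3.8
```

play_rows([
  {"fingers": -1, "dx": 0, "dy": 0, "dz": 30, "turn": 0},
])

```text
clock: 31.6
position: [0.445, 0.1072, 0.1422]
ee_rot: [0.024, 0.999, 0.037, -0.026]
contact_force: [-0.5, -0.1, -0.2]
width: 0.0854
```

```bash
python3 hold.py 4
```

```text
31.85 pos [448.5 107.5 145.7] yaw 4.1 toolz [-0.0384 -0.0483] w 85.3 F [-0.3  0.5  0. ]
```

play_rows([
  {"fingers": -1, "dx": 0, "dy": 0, "dz": -41, "turn": 0},
  {"fingers": -1, "dx": 0, "dy": -2, "dz": 41, "turn": 0},
])

```text
clock: 32.02
position: [0.437, 0.1046, 0.1263]
ee_rot: [0.024, 0.998, 0.037, -0.036]
contact_force: [-4.2, -0.7, -3.3]
width: 0.0855
```

```bash
python3 hold.py 4
```

```text
32.27 pos [453.9 106.3 146. ] yaw 4.2 toolz [-0.0225 -0.0465] w 85.6 F [0.4 0.4 0.4]
```

play_rows([
  {"fingers": -1, "dx": 0, "dy": 0, "dz": -41, "turn": 0},
  {"fingers": -1, "dx": 0, "dy": -3, "dz": 30, "turn": 0},
])

```text
clock: 32.43
position: [0.446, 0.1028, 0.1244]
ee_rot: [0.023, 0.999, 0.037, -0.023]
contact_force: [-4.9, -0.1, -3.4]
width: 0.0853
```

```bash
python3 hold.py 4
```

```text
32.68 pos [461.1 104.2 141.8] yaw 4.2 toolz [-0.0027 -0.0443] w 85.5 F [-0.2  0.4 -0.2]
```

play_rows([
  {"fingers": -1, "dx": -13, "dy": -2, "dz": -38, "turn": 0},
])

```text
clock: 32.77
position: [0.4571, 0.1032, 0.1099]
ee_rot: [0.021, 0.999, 0.036, 0.008]
contact_force: [1.4, 0.6, -0.4]
width: 0.0854
```

```bash
python3 hold.py 4;  python3 look.py w10.png stone_rough
```

```text
33.02 pos [449.5 102.4 105.2] yaw 4.2 toolz [ 0.0005 -0.0439] w 85.1 F [ 0.9 -0.7 -0. ]
33.0167 [449.5 102.4 105.2] jaw yaw 4.2 down -0.999 w 0.08512704131660602 cam [0.444 0.187 0.233]
stone_rough 0.91 [328. 217.] [449.  100.7] [ 56. 103.] 4.2
```

play_rows([
  {"fingers": -1, "dx": -1, "dy": 0, "dz": -38, "turn": 0},
])

```text
clock: 33.2
position: [0.4571, 0.1034, 0.0737]
ee_rot: [0.021, 0.999, 0.036, 0.009]
contact_force: [1.7, 0.5, -0.5]
width: 0.0853
```

```bash
python3 hold.py 5
```

```text
33.5 pos [450.6 102.6  69. ] yaw 4.2 toolz [ 0.0045 -0.0436] w 85.3 F [-0.2  0.4  0.2]
```

play_rows([
  {"fingers": -1, "dx": -3, "dy": 0, "dz": -19, "turn": 0},
])

```text
clock: 33.58
position: [0.4521, 0.1031, 0.0536]
ee_rot: [0.022, 0.999, 0.036, 0.007]
contact_force: [1.6, 0.3, -0.4]
width: 0.0852
```

```bash
python3 hold.py 5
```

```text
33.88 pos [448.5 102.7  51. ] yaw 4.2 toolz [ 0.0063 -0.0434] w 85.4 F [ 0.2 -0.3 -0.5]
```

play_rows([
  {"fingers": -1, "dx": -1, "dy": 0, "dz": -19, "turn": 0},
])

```text
clock: 33.97
position: [0.4511, 0.1031, 0.035]
ee_rot: [0.022, 0.999, 0.036, 0.007]
contact_force: [-0.0, -0.0, -0.3]
width: 0.0854
```

```bash
python3 hold.py 5
```

```text
34.27 pos [448.  102.8  32.7] yaw 4.2 toolz [ 0.0074 -0.0433] w 85.2 F [ 0.2 -0.4 -0. ]
```

play_rows([
  {"fingers": 1, "dx": 0, "dy": 0, "dz": 0, "turn": 0},
], squeeze=70)

```text
clock: 34.35
position: [0.4485, 0.1028, 0.0333]
ee_rot: [0.022, 0.999, 0.036, 0.003]
contact_force: [-0.5, -0.4, -0.1]
width: 0.0757
```

```bash
python3 hold.py 7
```

```text
34.75 pos [448.5 102.8  34. ] yaw 4.2 toolz [ 0.0086 -0.0432] w 56.2 F [-1.9  0.4 11. ]
```

play_rows([
  {"fingers": 1, "dx": 0, "dy": 0, "dz": 15, "turn": 0},
  {"fingers": 1, "dx": 0, "dy": 0, "dz": 30, "turn": 0},
  {"fingers": 1, "dx": 0, "dy": 0, "dz": 40, "turn": 0},
  {"fingers": 1, "dx": 0, "dy": 0, "dz": 35, "turn": 0},
])

```text
clock: 35.08
position: [0.4402, 0.102, 0.1511]
ee_rot: [0.022, 0.999, 0.036, -0.007]
contact_force: [1.3, 0.3, -2.8]
width: 0.0558
```

```bash
python3 hold.py 4
```

```text
35.33 pos [440.2 102.  149.2] yaw 4.1 toolz [-0.0123 -0.0449] w 56.2 F [-0.   0.3 -3. ]
```

play_rows([
  {"fingers": 1, "dx": 13, "dy": 30, "dz": 0, "turn": 0.01},
  {"fingers": 1, "dx": 13, "dy": 33, "dz": 0, "turn": 0.01},
  {"fingers": 1, "dx": 13, "dy": 33, "dz": 0, "turn": 0.01},
  {"fingers": 1, "dx": 13, "dy": 33, "dz": 0, "turn": 0.01},
  {"fingers": 1, "dx": 13, "dy": 33, "dz": 0, "turn": 0.01},
  {"fingers": 1, "dx": 13, "dy": 33, "dz": 0, "turn": 0.01},
  {"fingers": 1, "dx": 13, "dy": 33, "dz": 0, "turn": 0.01},
  {"fingers": 1, "dx": 13, "dy": 33, "dz": 0, "turn": 0.01},
])

```text
clock: 36.0
position: [0.5314, 0.3624, 0.1288]
ee_rot: [0.032, 0.996, 0.074, -0.027]
contact_force: [0.3, 0.2, -2.5]
width: 0.0561
```

```bash
python3 hold.py 4;  python3 look.py w11.png stand_rough stand_jar stand_tall hoop_sieve
```

```text
36.25 pos [530.9 360.5 129.4] yaw 8.3 toolz [-0.0486 -0.0677] w 56.5 F [-0.  -0.7 -3. ]
36.25 [530.9 360.5 129.4] jaw yaw 8.3 down -0.9965 w 0.0564888212728241 cam [0.526 0.447 0.255]
stand_rough 0.71 [378. 156.] [565.  400.6] [ 81. 114.] 20.9
stand_jar 0.94 [241. 135.] [442.3 399. ] [69. 69.] 50.6
hoop_sieve 0.65 [329. 269.] [537.9 279.1] [117. 202.] 8.1
hoop_sieve 0.6 [530. 288.] [737.5 284.2] [ 61. 142.] 57.2
```

View pics/w11.png

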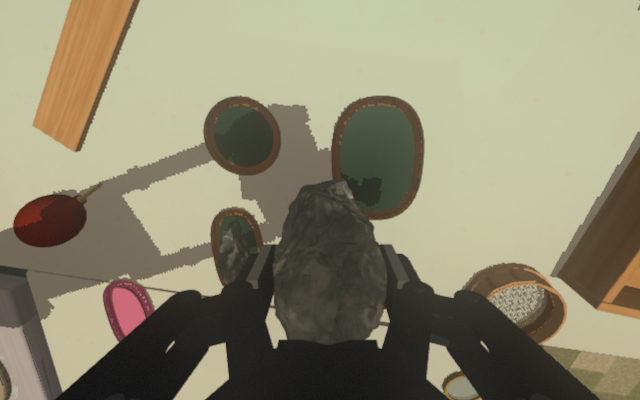

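play_rows([
  {"fingers": 1, "dx": 0, "dy": 0, "dz": -38, "turn": 0},
  {"fingers": 1, "dx": 10, "dy": 15, "dz": 36, "turn": 0.015},
])

```text
clock: 36.67
position: [0.5217, 0.3596, 0.1095]
ee_rot: [0.04, 0.995, 0.079, -0.042]
contact_force: [-14.4, -8.8, -14.8]
width: 0.0559
```

```bash
python3 hold.py 5
```

```text
36.97 pos [547.1 375.4 133. ] yaw 9.0 toolz [-0.024  -0.0545] w 56.2 F [-0.   0.3 -2.2]
```

play_rows([
  {"fingers": 1, "dx": 0, "dy": 0, "dz": -38, "turn": 0},
  {"fingers": 1, "dx": 8, "dy": 11, "dz": 36, "turn": 0},
])

```text
clock: 37.13
position: [0.5404, 0.3754, 0.1123]
ee_rot: [0.033, 0.996, 0.079, -0.028]
contact_force: [-12.1, -7.7, -12.1]
width: 0.0556
```

```bash
python3 hold.py 5
```

```text
37.43 pos [561.3 388.3 134.5] yaw 9.0 toolz [-0.0031 -0.0432] w 56.1 F [ 0.5 -0.5 -1.8]
```

play_rows([
  {"fingers": 1, "dx": 1, "dy": 10, "dz": -36, "turn": 0},
])

```text
clock: 37.52
position: [0.568, 0.3998, 0.1067]
ee_rot: [0.019, 0.997, 0.078, 0.005]
contact_force: [2.3, 1.4, -1.6]
width: 0.0561
```

```bash
python3 hold.py 4
```

```text
37.77 pos [562.8 398.2  99.1] yaw 9.0 toolz [-0.0026 -0.0434] w 55.8 F [-0.1 -0.2 -2.8]
```

play_rows([
  {"fingers": 1, "dx": 0, "dy": 0, "dz": -36, "turn": 0},
])

```text
clock: 37.85
position: [0.5689, 0.4015, 0.0717]
ee_rot: [0.018, 0.997, 0.079, 0.005]
contact_force: [1.7, 1.1, -2.1]
width: 0.0563
```

```bash
python3 hold.py 5; python3 look.py w12.png stand_rough
```

```text
38.15 pos [564.1 398.8  65.2] yaw 9.0 toolz [ 0.0003 -0.0418] w 56.0 F [ 0.4  0.  -2.3]
38.15 [564.1 398.8  65.2] jaw yaw 9.0 down -0.9991 w 0.056023460082553704 cam [0.552 0.482 0.193]
stand_rough 0.81 [328. 182.] [558.8 425.4] [ 65. 100.] -79.8
```

play_rows([
  {"fingers": 1, "dx": -1, "dy": 0, "dz": -15, "turn": 0},
])

```text
clock: 38.33
position: [0.5657, 0.4003, 0.0544]
ee_rot: [0.019, 0.997, 0.079, 0.002]
contact_force: [0.3, 0.9, -1.8]
width: 0.056
```

```bash
python3 hold.py 5; python3 - <<'E'
from h import *
a=get_image("side")["pixels"][200:340,230:390]; b=cv2.imread("pics/w12.png")
a=cv2.resize(a,(640,560),interpolation=cv2.INTER_CUBIC)
cv2.imwrite("pics/s12.png",a[:,:,::-1])
E
```

```text
38.63 pos [563.4 399.1  51. ] yaw 9.0 toolz [ 0.0015 -0.041 ] w 56.0 F [ 0.4 -0.1 -2.3]
```

View pics/s12.png

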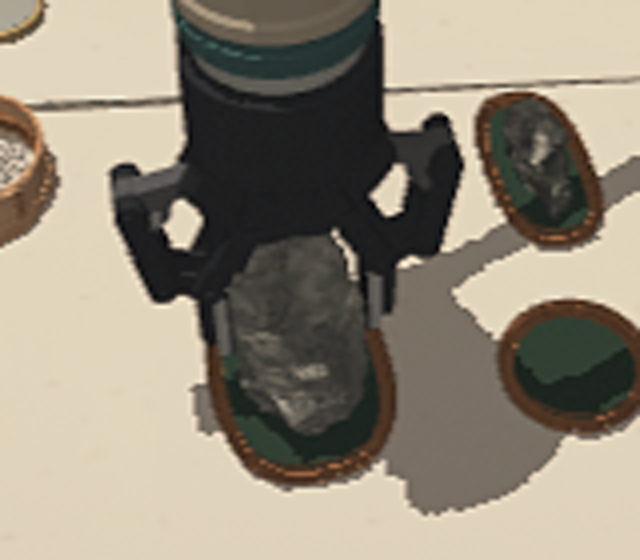

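play_rows([
  {"fingers": 1, "dx": 0, "dy": 0, "dz": -9, "turn": 0},
])

```text
clock: 38.77
position: [0.5649, 0.4, 0.0441]
ee_rot: [0.02, 0.997, 0.079, 0.001]
contact_force: [1.1, -0.0, -3.0]
width: 0.0559
```

```bash
python3 hold.py 5
```

```text
39.07 pos [563.4 399.   41.8] yaw 9.0 toolz [ 0.0014 -0.0412] w 55.8 F [ 0.8  0.4 -2.1]
```

play_rows([
  {"fingers": -1, "dx": 0, "dy": 0, "dz": -1, "turn": 0},
])

```text
clock: 39.15
position: [0.5638, 0.3992, 0.0413]
ee_rot: [0.02, 0.997, 0.079, -0.0]
contact_force: [0.4, -1.0, -0.2]
width: 0.0665
```

```bash
python3 hold.py 7
```

```text
39.55 pos [563.6 399.1  41.1] yaw 9.0 toolz [ 0.0018 -0.0409] w 85.2 F [ 0.8  1.1 -1. ]
```

play_rows([
  {"fingers": -1, "dx": 0, "dy": 0, "dz": 20, "turn": 0},
])

```text
clock: 39.63
position: [0.561, 0.3976, 0.0574]
ee_rot: [0.022, 0.997, 0.079, -0.004]
contact_force: [-1.0, -0.3, -0.7]
width: 0.0854
```

```bash
python3 hold.py 4
```

```text
39.88 pos [563.5 399.1  61. ] yaw 9.0 toolz [ 0.002  -0.0409] w 85.2 F [-0.4  0.3 -1. ]
```

play_rows([
  {"fingers": -1, "dx": 0, "dy": 0, "dz": 35, "turn": 0},
  {"fingers": -1, "dx": 0, "dy": 0, "dz": 40, "turn": 0},
  {"fingers": -1, "dx": 0, "dy": 0, "dz": 40, "turn": 0},
])

```text
clock: 40.13
position: [0.5556, 0.3944, 0.1643]
ee_rot: [0.027, 0.996, 0.079, -0.014]
contact_force: [0.3, 0.4, 0.1]
width: 0.0856
```

```bash
python3 hold.py 4; python3 look.py w13.png stone_rough stand_rough stand_tall; python3 settle.py 0
```

```text
40.38 pos [556.6 395.  164.8] yaw 9.0 toolz [-0.0189 -0.0528] w 85.7 F [-0.2 -0.7 -0.6]
40.3833 [556.6 395.  164.8] jaw yaw 9.0 down -0.9984 w 0.08568733912614908 cam [0.547 0.48  0.292]
stone_rough 0.68 [338. 188.] [565.  397.3] [56. 99.] 11.2
stand_rough 0.82 [322. 152.] [559.5 411.6] [111. 118.] -17.1
stand_tall 0.74 [334. 281.] [581.4 268.5] [72. 94.] -8.3
40.58 pos [556.4 394.8 163.7] yaw 9.0 toolz [-0.0207 -0.054 ] w 85.0 F [-0.1 -0.8 -0.7] q [ 0.534  0.508  1.333 -0.037  1.346  0.385]
```

play_rows([
  {"fingers": -1, "dx": 6, "dy": -34, "dz": 3, "turn": 0},
  {"fingers": -1, "dx": 6, "dy": -34, "dz": 3, "turn": 0},
  {"fingers": -1, "dx": 6, "dy": -34, "dz": 3, "turn": 0},
  {"fingers": -1, "dx": 6, "dy": -34, "dz": 3, "turn": 0},
  {"fingers": -1, "dx": 6, "dy": -34, "dz": 3, "turn": 0},
  {"fingers": -1, "dx": 6, "dy": -34, "dz": 3, "turn": 0},
  {"fingers": -1, "dx": 6, "dy": -34, "dz": 3, "turn": 0},
  {"fingers": -1, "dx": 6, "dy": -34, "dz": 3, "turn": 0},
])

```text
clock: 41.25
position: [0.5986, 0.1197, 0.1761]
ee_rot: [0.026, 0.996, 0.086, -0.021]
contact_force: [-0.5, 0.3, 0.5]
width: 0.0854
```

```bash
python3 hold.py 4; python3 look.py w14.png powder_jar stone_tall glass_dish; python3 settle.py 0
```

```text
41.5 pos [598.8 121.6 176.3] yaw 9.7 toolz [-0.0378 -0.0542] w 85.5 F [0.5 1.2 1. ]
41.5 [598.8 121.6 176.3] jaw yaw 9.7 down -0.9978 w 0.08549805941010376 cam [0.591 0.206 0.304]
powder_jar 0.65 [342. 200.] [609.  109.4] [40. 63.] 6.1
stone_tall 0.71 [317. 324.] [604.5 -32. ] [52. 70.] 6.0
glass_dish 0.58 [256. 243.] [521.5  22. ] [57. 64.] 1.5
41.7 pos [598.8 122.8 176.8] yaw 9.9 toolz [-0.0367 -0.0548] w 85.5 F [-0.  -0.5 -0.4] q [ 0.118  0.396  1.491 -0.052  1.298 -0.04 ]
```

View pics/w14.png

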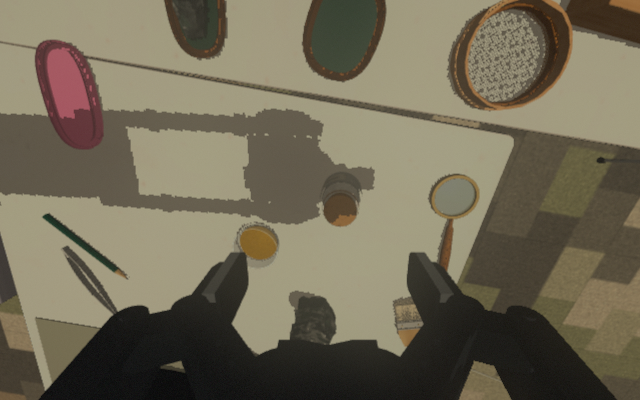

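play_rows([
  {"fingers": -1, "dx": 0, "dy": 0, "dz": -38, "turn": 0},
  {"fingers": -1, "dx": 0, "dy": -10, "dz": 20, "turn": 0},
])

```text
clock: 41.87
position: [0.593, 0.1161, 0.1519]
ee_rot: [0.025, 0.995, 0.089, -0.027]
contact_force: [-4.0, -0.6, -3.1]
width: 0.0855
```

```bash
python3 - <<'E'
from h import *
s=get_state(); 
E
python3 hold.py 4
```

```text
42.12 pos [605.2 115.6 166.4] yaw 10.0 toolz [-0.0175 -0.0525] w 85.3 F [ 0.1 -0.2  0.3]
```

play_rows([
  {"fingers": -1, "dx": 0, "dy": 0, "dz": -38, "turn": 0},
  {"fingers": -1, "dx": 0, "dy": 0, "dz": 20, "turn": 0},
])

```text
clock: 42.28
position: [0.601, 0.1165, 0.1432]
ee_rot: [0.025, 0.996, 0.088, -0.016]
contact_force: [-3.3, -0.7, -2.5]
width: 0.0852
```

```bash
python3 hold.py 4; python3 look.py w15.png powder_jar; python3 - <<'E'
from h import *
s=get_state(); im=get_image("wrist"); c=cam(im,s); m=masks_of(im,"powder_jar")[0]["region"]
hsv=cv2.cvtColor(im["pixels"],cv2.COLOR_RGB2HSV).astype(int); g=m&(hsv[...,1]>110)
g=cv2.morphologyEx(g.astype(np.uint8),cv2.MORPH_OPEN,np.ones((3,3)))
v,u=np.nonzero(g); print("cork",g.sum(),u.mean(),v.mean(),to_plane(c,[u.mean(),v.mean()],.068)*1000, ell(c,g>0,.068))
v,u=np.nonzero(m); print(u.min(),u.max(),v.min(),v.max())
for x,y in((606,110),(608,110)): print(proj(c,[[x/1e3,y/1e3,.07],[x/1e3,y/1e3+.022,0],[x/1e3-.022,y/1e3,.04],[x/1e3+.022,y/1e3,.04]]).round())
E
```

```text
42.53 pos [613.  117.3 157.3] yaw 10.1 toolz [ 0.0045 -0.0501] w 85.4 F [-0.5 -0.5 -0.3]
42.5333 [613.  117.3 157.3] jaw yaw 10.1 down -0.9987 w 0.08537417470245555 cam [0.599 0.201 0.284]
powder_jar 0.67 [321. 196.] [608.7 109.4] [42. 63.] 4.7Traceback (most recent call last):
  File "<stdin>", line 2, in <module>
IndexError: list index out of range
```

play_rows([
  {"fingers": -1, "dx": -6, "dy": -7, "dz": -38, "turn": 0},
])

```text
clock: 42.82
position: [0.613, 0.1114, 0.1251]
ee_rot: [0.025, 0.996, 0.088, 0.008]
contact_force: [2.4, 0.3, -0.4]
width: 0.0852
```

```bash
python3 hold.py 4;  python3 look.py w15.png powder_jar;python3 - <<'E'
from h import *
s=get_state(); im=get_image("wrist"); c=cam(im,s)
hsv=cv2.cvtColor(im["pixels"],cv2.COLOR_RGB2HSV).astype(int)
p=proj(c,[[.607,.11,.068]])[0].astype(int); print(p)
g=np.zeros(hsv.shape[:2],bool); sl=np.s_[max(p[1]-40,0):p[1]+40,p[0]-45:p[0]+45]
g[sl]=(hsv[sl][...,1]>100)&(hsv[sl][...,0]<20)
print(ell(c,g,.068))
E
```

```text
43.07 pos [606.7 110.1 119. ] yaw 10.0 toolz [ 0.0026 -0.0502] w 85.6 F [ 0.4 -0.2  1.1]
43.0667 [606.7 110.1 119. ] jaw yaw 10.0 down -0.9987 w 0.08556140130053826 cam [0.593 0.194 0.246]
powder_jar 0.65 [329. 210.] [608.9 108.5] [40. 65.] 5.4
[326 224]
(array([607.4, 111.1]), array([30., 32.]), np.float64(12.5))
```

play_rows([
  {"fingers": -1, "dx": 0, "dy": 0, "dz": -30, "turn": 0},
])

```text
clock: 43.3
position: [0.6129, 0.1109, 0.0962]
ee_rot: [0.025, 0.996, 0.088, 0.008]
contact_force: [1.2, -0.2, 0.3]
width: 0.0855
```

```bash
python3 hold.py 5
```

```text
43.6 pos [608.2 110.4  91.1] yaw 10.1 toolz [ 0.0067 -0.0499] w 85.6 F [-0.2  0.7 -0.3]
```

Cork found at (607.4, 111.1), a round 30 × 32 mm spot; this agrees with the jar estimate. Going down and gripping.

play_rows([
  {"fingers": -1, "dx": -1, "dy": 1, "dz": -33, "turn": 0},
])

```text
clock: 43.68
position: [0.6134, 0.1119, 0.0649]
ee_rot: [0.025, 0.996, 0.088, 0.009]
contact_force: [1.6, -0.0, 0.5]
width: 0.0853
```

```bash
python3 hold.py 5
```

```text
43.98 pos [608.1 111.4  59.5] yaw 10.1 toolz [ 0.0088 -0.0498] w 85.2 F [ 1.7  0.8 -0. ]
```

play_rows([
  {"fingers": -1, "dx": -2, "dy": 0, "dz": -33, "turn": 0},
])

```text
clock: 44.07
position: [0.6128, 0.112, 0.0334]
ee_rot: [0.025, 0.996, 0.088, 0.01]
contact_force: [2.1, 0.4, 0.3]
width: 0.0852
```

```bash
python3 hold.py 5
```

```text
44.37 pos [607.2 111.5  28. ] yaw 10.1 toolz [ 0.011  -0.0496] w 85.7 F [ 0.9 -1.  -0.1]
```

play_rows([
  {"fingers": 1, "dx": 0, "dy": 0, "dz": 0, "turn": 0},
], squeeze=50)

```text
clock: 44.45
position: [0.608, 0.1116, 0.0293]
ee_rot: [0.025, 0.996, 0.088, 0.004]
contact_force: [0.5, 0.5, 0.2]
width: 0.0756
```

```bash
python3 hold.py 7
```

```text
44.85 pos [607.8 111.5  29. ] yaw 10.1 toolz [ 0.0128 -0.0496] w 42.5 F [-0.7 -0.   6. ]
```

play_rows([
  {"fingers": 1, "dx": 0, "dy": 0, "dz": 15, "turn": 0},
  {"fingers": 1, "dx": 0, "dy": 0, "dz": 35, "turn": 0},
  {"fingers": 1, "dx": 0, "dy": 0, "dz": 40, "turn": 0},
  {"fingers": 1, "dx": 0, "dy": 0, "dz": 35, "turn": 0},
])

```text
clock: 45.18
position: [0.5985, 0.1107, 0.1465]
ee_rot: [0.025, 0.996, 0.088, -0.009]
contact_force: [0.8, 0.4, -1.3]
width: 0.042
```

```bash
python3 hold.py 4
```

```text
45.43 pos [598.5 110.7 144.9] yaw 10.1 toolz [-0.0129 -0.0514] w 42.5 F [ 0.3 -1.1 -2.5]
```

play_rows([
  {"fingers": 1, "dx": -17, "dy": 32, "dz": 2, "turn": 0},
  {"fingers": 1, "dx": -17, "dy": 32, "dz": 2, "turn": 0},
  {"fingers": 1, "dx": -17, "dy": 32, "dz": 2, "turn": 0},
  {"fingers": 1, "dx": -17, "dy": 32, "dz": 2, "turn": 0},
  {"fingers": 1, "dx": -17, "dy": 32, "dz": 2, "turn": 0},
  {"fingers": 1, "dx": -17, "dy": 32, "dz": 2, "turn": 0},
  {"fingers": 1, "dx": -17, "dy": 32, "dz": 2, "turn": 0},
  {"fingers": 1, "dx": -17, "dy": 32, "dz": 2, "turn": 0},
])

```text
clock: 46.1
position: [0.4491, 0.3632, 0.1397]
ee_rot: [0.033, 0.996, 0.081, -0.026]
contact_force: [0.1, -0.5, -1.6]
width: 0.0423
```

```bash
python3 hold.py 4; python3 look.py w16.png stand_jar stone_spur stone_rough stand_tall;python3 settle.py 0
```

```text
46.35 pos [450.7 362.  140.4] yaw 9.3 toolz [-0.0455 -0.0692] w 42.3 F [-0.5  0.1 -1.5]
46.35 [450.7 362.  140.4] jaw yaw 9.3 down -0.9966 w 0.04233232691097214 cam [0.444 0.449 0.266]
stand_jar 0.79 [329. 148.] [441.3 398.8] [69. 69.] 4.0
stone_rough 0.71 [479. 181.] [566.9 398.8] [ 75. 102.] 39.3
stone_rough 0.4 [296. 229.] [422.4 323.8] [12. 49.] -13.7
stand_tall 0.63 [438. 273.] [579.7 287.4] [48. 71.] -84.1
46.6 pos [452.3 361.6 142.1] yaw 9.1 toolz [-0.0432 -0.0667] w 42.4 F [ 0.5  0.5 -1.7] q [ 0.574  0.392  1.592 -0.035  1.231  0.426]
```

play_rows([
  {"fingers": 1, "dx": 0, "dy": 0, "dz": -38, "turn": 0},
  {"fingers": 1, "dx": -8, "dy": 16, "dz": 36, "turn": 0},
])

```text
clock: 46.77
position: [0.4382, 0.3664, 0.1235]
ee_rot: [0.039, 0.996, 0.078, -0.036]
contact_force: [-3.9, -4.0, -7.3]
width: 0.0424
```

```bash
python3 hold.py 5
```

```text
47.07 pos [450.9 377.8 142.8] yaw 9.0 toolz [-0.0283 -0.0575] w 42.1 F [-0.1  0.3 -2. ]
```

play_rows([
  {"fingers": 1, "dx": 0, "dy": 0, "dz": -38, "turn": 0},
  {"fingers": 1, "dx": -10, "dy": 14, "dz": 36, "turn": 0},
])

```text
clock: 47.23
position: [0.4368, 0.3825, 0.125]
ee_rot: [0.035, 0.996, 0.077, -0.026]
contact_force: [-2.3, -2.5, -5.7]
width: 0.0422
```

```bash
python3 hold.py 5
```

```text
47.53 pos [447.5 392.7 143.9] yaw 9.0 toolz [-0.0124 -0.0478] w 42.6 F [ 0.  -0.  -1.7]
```

play_rows([
  {"fingers": 1, "dx": -5, "dy": 7, "dz": -38, "turn": 0},
])

```text
clock: 47.62
position: [0.4485, 0.402, 0.1128]
ee_rot: [0.019, 0.997, 0.078, -0.0]
contact_force: [1.9, 1.9, -1.1]
width: 0.0421
```

```bash
python3 hold.py 4
```

```text
47.87 pos [443.1 399.5 106.7] yaw 9.0 toolz [-0.0115 -0.0478] w 42.4 F [ 0.6  0.7 -0.9]
```

play_rows([
  {"fingers": 1, "dx": 0, "dy": 0, "dz": -38, "turn": 0},
])

```text
clock: 47.95
position: [0.4492, 0.4035, 0.0764]
ee_rot: [0.019, 0.997, 0.078, 0.0]
contact_force: [2.0, 1.5, -1.8]
width: 0.0423
```

```bash
python3 hold.py 5
```

```text
48.25 pos [444.4 400.2  70.6] yaw 9.0 toolz [-0.0087 -0.0458] w 42.3 F [ 0.7  0.1 -2. ]
```

play_rows([
  {"fingers": 1, "dx": -2, "dy": -1, "dz": -20, "turn": 0},
])

```text
clock: 48.33
position: [0.4463, 0.4019, 0.0556]
ee_rot: [0.019, 0.997, 0.078, -0.001]
contact_force: [0.9, 0.8, -1.8]
width: 0.0423
```

```bash
python3 hold.py 5
```

```text
48.63 pos [443.1 399.8  51.9] yaw 9.0 toolz [-0.007  -0.0446] w 42.2 F [-0.4 -0.9 -1.4]
```

play_rows([
  {"fingers": 1, "dx": -2, "dy": -1, "dz": -13, "turn": 0},
])

```text
clock: 48.72
position: [0.4437, 0.4006, 0.0419]
ee_rot: [0.02, 0.997, 0.078, -0.002]
contact_force: [-0.7, 0.7, -2.0]
width: 0.042
```

```bash
python3 hold.py 5
```

```text
49.02 pos [441.6 399.1  39.6] yaw 9.0 toolz [-0.006 -0.044] w 42.3 F [ 0.6 -0.9 -1.4]
```

play_rows([
  {"fingers": 1, "dx": 0, "dy": 0, "dz": -2, "turn": 0},
])

```text
clock: 49.1
position: [0.4421, 0.3995, 0.0384]
ee_rot: [0.021, 0.997, 0.078, -0.004]
contact_force: [-0.4, 0.4, -1.5]
width: 0.0426
```

```bash
python3 hold.py 4
```

```text
49.35 pos [441.7 399.1  37.7] yaw 9.0 toolz [-0.0059 -0.0439] w 42.4 F [ 0.3  1.1 -2.6]
```

play_rows([
  {"fingers": -1, "dx": 0, "dy": 0, "dz": 0, "turn": 0},
])

```text
clock: 49.43
position: [0.4417, 0.3992, 0.0378]
ee_rot: [0.022, 0.997, 0.078, -0.005]
contact_force: [-0.4, -0.1, 0.5]
width: 0.053
```

```bash
python3 hold.py 7
```

```text
49.83 pos [441.7 399.2  37.8] yaw 9.0 toolz [-0.0057 -0.0438] w 85.5 F [ 0.5 -0.2  0.2]
```

play_rows([
  {"fingers": -1, "dx": 0, "dy": 0, "dz": 20, "turn": 0},
])

```text
clock: 49.92
position: [0.4394, 0.3974, 0.0547]
ee_rot: [0.024, 0.997, 0.078, -0.008]
contact_force: [-0.4, -0.2, 0.1]
width: 0.0857
```

```bash
python3 hold.py 4
```

```text
50.17 pos [441.6 399.1  57.5] yaw 9.0 toolz [-0.0058 -0.0438] w 85.8 F [0.6 0.4 0.4]
```

play_rows([
  {"fingers": -1, "dx": 0, "dy": 0, "dz": 40, "turn": 0},
  {"fingers": -1, "dx": 0, "dy": 0, "dz": 40, "turn": 0},
  {"fingers": -1, "dx": 0, "dy": 0, "dz": 40, "turn": 0},
  {"fingers": -1, "dx": 0, "dy": 0, "dz": 20, "turn": 0},
])

```text
clock: 50.5
position: [0.4353, 0.3943, 0.1916]
ee_rot: [0.028, 0.996, 0.078, -0.015]
contact_force: [0.3, -0.1, -0.0]
width: 0.0853
```

```bash
python3 hold.py 4; python3 look.py w17.png powder_jar stand_jar stone_spur stone_rough
```

```text
50.75 pos [433.4 392.9 186.4] yaw 8.9 toolz [-0.0308 -0.0619] w 85.2 F [ 0.5 -0.5 -0.7]
50.75 [433.4 392.9 186.4] jaw yaw 8.9 down -0.9976 w 0.08520479734366394 cam [0.425 0.479 0.313]
powder_jar 0.62 [341. 183.] [441.8 395.6] [41. 59.] 4.9
stand_jar 0.61 [341. 155.] [439.1 407.8] [62. 88.] -78.0
stand_jar 0.33 [341. 182.] [443.4 388.6] [44. 64.] 5.1
stone_spur 0.96 [322. 272.] [441.5 270.3] [26. 82.] 7.3
stone_rough 0.75 [461. 202.] [565.9 398. ] [ 72. 105.] 36.6
```

View pics/w17.png

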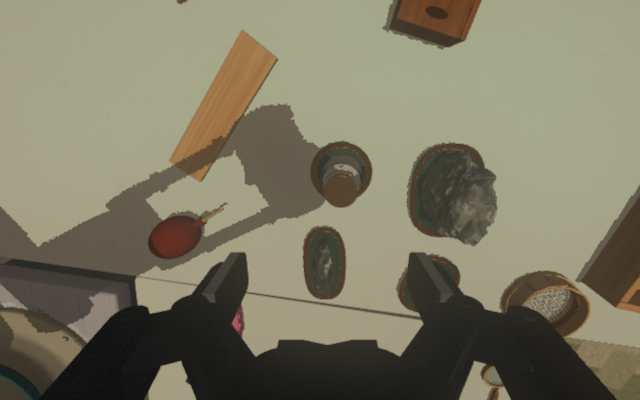

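play_rows([
  {"fingers": -1, "dx": 13, "dy": -36, "dz": 4, "turn": 0.05},
  {"fingers": -1, "dx": 13, "dy": -36, "dz": 4, "turn": 0.05},
  {"fingers": -1, "dx": 13, "dy": -36, "dz": 4, "turn": 0.05},
  {"fingers": -1, "dx": 13, "dy": -36, "dz": 4, "turn": 0.05},
  {"fingers": -1, "dx": 13, "dy": -36, "dz": 4, "turn": 0.05},
  {"fingers": -1, "dx": 13, "dy": -36, "dz": 4, "turn": 0.05},
  {"fingers": -1, "dx": 13, "dy": -36, "dz": 4, "turn": 0.05},
  {"fingers": -1, "dx": 13, "dy": -36, "dz": 4, "turn": 0.05},
  {"fingers": -1, "dx": 13, "dy": -36, "dz": 4, "turn": 0.05},
  {"fingers": -1, "dx": 13, "dy": -36, "dz": 4, "turn": 0.05},
  {"fingers": -1, "dx": 13, "dy": -36, "dz": 4, "turn": 0.05},
  {"fingers": -1, "dx": 13, "dy": -36, "dz": 4, "turn": 0.05},
])

```text
clock: 52.0
position: [0.5878, -0.0504, 0.2267]
ee_rot: [0.033, 0.92, 0.39, -0.015]
contact_force: [0.8, -0.1, -0.6]
width: 0.0855
```

```bash
python3 hold.py 4; python3 look.py w18.png stone_tall;python3 settle.py 0
```

```text
52.25 pos [587.2 -48.4 226.2] yaw 45.6 toolz [-0.0037 -0.0711] w 85.3 F [-0.4  1.1 -0.2]
52.25 [587.2 -48.4 226.2] jaw yaw 45.6 down -0.9975 w 0.08533866440675215 cam [0.532 0.016 0.353]
stone_tall 0.89 [340. 199.] [604.3 -63.6] [41. 74.] 46.4
52.35 pos [587.  -47.2 226.6] yaw 45.8 toolz [-0.0031 -0.0714] w 85.6 F [-0.   0.2 -0.4] q [-0.156  0.306  1.504 -0.073  1.325 -0.938]
```

View pics/w18.png

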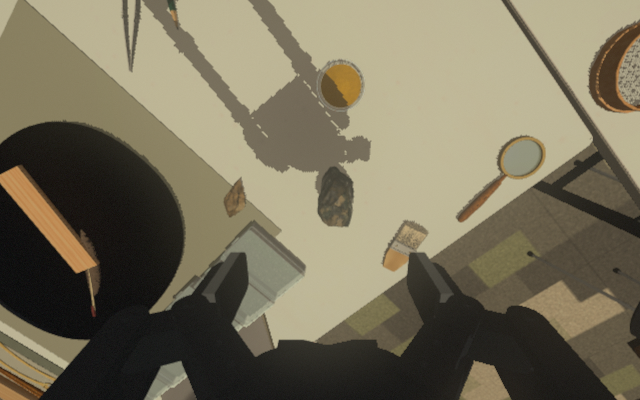

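play_rows([
  {"fingers": -1, "dx": 14, "dy": -16, "dz": -34, "turn": 0},
])

```text
clock: 52.43
position: [0.6031, -0.0603, 0.1989]
ee_rot: [0.035, 0.92, 0.391, -0.01]
contact_force: [1.4, -0.4, 1.1]
width: 0.0858
```

```bash
python3 hold.py 4; python3 look.py w19.png stone_tall
```

```text
52.68 pos [600.6 -61.9 192.7] yaw 45.8 toolz [-0.0038 -0.0709] w 85.3 F [ 0.4  0.  -0.5]
52.6833 [600.6 -61.9 192.7] jaw yaw 45.8 down -0.9975 w 0.08529366215679833 cam [0.545 0.002 0.32 ]
stone_tall 0.94 [337. 196.] [605.1 -64.4] [42. 71.] 45.8
```

play_rows([
  {"fingers": -1, "dx": 0, "dy": 0, "dz": -40, "turn": 0},
])

```text
clock: 52.87
position: [0.6074, -0.0628, 0.1621]
ee_rot: [0.038, 0.92, 0.39, -0.007]
contact_force: [2.4, -1.1, 0.4]
width: 0.0853
```

```bash
python3 hold.py 5; python3 look.py w19.png stone_tall
```

```text
53.17 pos [602.3 -62.3 155.6] yaw 45.8 toolz [ 0.0015 -0.0721] w 85.1 F [ 0.6 -0.   0.1]
53.1667 [602.3 -62.3 155.6] jaw yaw 45.8 down -0.9974 w 0.08510999137620534 cam [0.546 0.002 0.282]
stone_tall 0.83 [336. 208.] [605.1 -64.8] [41. 76.] 44.3
```

play_rows([
  {"fingers": -1, "dx": 0, "dy": 0, "dz": -35, "turn": 0},
])

```text
clock: 53.35
position: [0.6082, -0.0636, 0.128]
ee_rot: [0.038, 0.92, 0.389, -0.006]
contact_force: [0.7, -0.5, -0.5]
width: 0.0853
```

```bash
python3 hold.py 5
```

```text
53.65 pos [603.2 -62.6 122. ] yaw 45.8 toolz [ 0.0038 -0.0725] w 85.1 F [ 0.2 -0.5  0. ]
```

play_rows([
  {"fingers": -1, "dx": 0, "dy": -1, "dz": -33, "turn": 0},
])

```text
clock: 53.73
position: [0.6091, -0.0646, 0.0961]
ee_rot: [0.039, 0.92, 0.389, -0.006]
contact_force: [1.2, -0.2, -0.2]
width: 0.0852
```

```bash
python3 hold.py 5
```

```text
54.03 pos [604.1 -63.8  90.6] yaw 45.8 toolz [ 0.0059 -0.073 ] w 85.4 F [ 0.4  1.1 -0. ]
```

play_rows([
  {"fingers": -1, "dx": -1, "dy": 0, "dz": -31, "turn": 0},
])

```text
clock: 54.12
position: [0.609, -0.0649, 0.0661]
ee_rot: [0.039, 0.92, 0.389, -0.005]
contact_force: [1.2, 0.0, 0.0]
width: 0.0858
```

```bash
python3 hold.py 5
```

```text
54.42 pos [604. -64.  61.] yaw 45.8 toolz [ 0.008  -0.0734] w 85.1 F [-0.3 -0.4 -0.1]
```

play_rows([
  {"fingers": 1, "dx": 0, "dy": 0, "dz": -1, "turn": 0},
], squeeze=80)

```text
clock: 54.5
position: [0.6049, -0.0641, 0.0613]
ee_rot: [0.036, 0.92, 0.39, -0.01]
contact_force: [-0.6, -1.3, 0.0]
width: 0.0755
```

```bash
python3 hold.py 8
```

```text
54.95 pos [604.4 -64.2  61.3] yaw 45.8 toolz [ 0.0093 -0.074 ] w 37.7 F [-0.6 -0.4  5.9]
```

play_rows([
  {"fingers": 1, "dx": 0, "dy": 0, "dz": 20, "turn": 0},
])

```text
clock: 55.03
position: [0.6013, -0.0636, 0.0781]
ee_rot: [0.034, 0.92, 0.39, -0.014]
contact_force: [-1.1, 0.3, -2.4]
width: 0.0377
```

```bash
python3 hold.py 5; python3 look.py w20.png stone_tall
```

```text
55.33 pos [603.6 -64.   80.2] yaw 45.8 toolz [ 0.0074 -0.0735] w 37.5 F [-0.5  0.6 -2.9]
55.3333 [603.6 -64.   80.2] jaw yaw 45.8 down -0.9973 w 0.037455015770420416 cam [0.547 0.    0.207]
stone_tall 0.9 [328. 272.] [617.  -78.1] [ 48. 121.] 42.5
```

play_rows([
  {"fingers": 1, "dx": 0, "dy": 0, "dz": 30, "turn": 0},
  {"fingers": 1, "dx": 0, "dy": 0, "dz": 35, "turn": 0},
  {"fingers": 1, "dx": 0, "dy": 0, "dz": 20, "turn": 0},
])

```text
clock: 55.68
position: [0.5974, -0.0629, 0.1583]
ee_rot: [0.03, 0.92, 0.39, -0.019]
contact_force: [0.2, 0.7, -1.5]
width: 0.0377
```

```bash
python3 hold.py 4
```

```text
55.93 pos [595.9 -62.5 155. ] yaw 45.8 toolz [-0.0159 -0.0688] w 37.5 F [-0.2  0.3 -2. ]
```

play_rows([
  {"fingers": 1, "dx": -2, "dy": 30, "dz": 2, "turn": -0.09},
  {"fingers": 1, "dx": -2, "dy": 30, "dz": 2, "turn": -0.095},
  {"fingers": 1, "dx": -2, "dy": 30, "dz": 2, "turn": -0.095},
  {"fingers": 1, "dx": -2, "dy": 30, "dz": 2, "turn": -0.095},
  {"fingers": 1, "dx": -2, "dy": 30, "dz": 2, "turn": -0.095},
  {"fingers": 1, "dx": -2, "dy": 30, "dz": 2, "turn": -0.095},
  {"fingers": 1, "dx": -2, "dy": 30, "dz": 2, "turn": -0.095},
  {"fingers": 1, "dx": -2, "dy": 30, "dz": 2, "turn": -0.095},
  {"fingers": 1, "dx": -2, "dy": 30, "dz": 2, "turn": -0.095},
  {"fingers": 1, "dx": -2, "dy": 30, "dz": 2, "turn": -0.095},
])

```text
clock: 56.77
position: [0.5625, 0.2415, 0.1504]
ee_rot: [0.013, 0.994, -0.099, -0.052]
contact_force: [0.8, 0.5, -1.7]
width: 0.0373
```

```bash
python3 hold.py 5; python3 look.py w21.png stand_tall; python3 settle.py 0
```

```text
57.07 pos [563.3 239.3 151.6] yaw -11.2 toolz [-0.1035 -0.0157] w 37.7 F [ 0.7 -1.  -2.6]
57.0667 [563.3 239.3 151.6] jaw yaw -11.2 down -0.9945 w 0.037729561210269644 cam [0.592 0.319 0.279]
stand_tall 0.6 [353. 156.] [582.6 267.3] [72. 90.] -8.6
57.17 pos [563.8 239.1 152.3] yaw -11.3 toolz [-0.1024 -0.0148] w 37.5 F [ 0.5  0.2 -2.7] q [0.279 0.443 1.48  0.014 1.321 0.47 ]
```

play_rows([
  {"fingers": 1, "dx": 0, "dy": 0, "dz": -36, "turn": 0},
  {"fingers": 1, "dx": 12, "dy": 16, "dz": 34, "turn": 0},
])

```text
clock: 57.33
position: [0.5529, 0.2429, 0.1306]
ee_rot: [0.022, 0.992, -0.099, -0.07]
contact_force: [-17.3, -5.3, -13.1]
width: 0.0376
```

```bash
python3 hold.py 6; python3 look.py w22.png stand_tall
```

```text
57.68 pos [581.  253.6 153.3] yaw -11.3 toolz [-0.0844 -0.0098] w 37.5 F [ 1.2 -0.  -2.8]
57.6833 [581.  253.6 153.3] jaw yaw -11.3 down -0.9964 w 0.03751289810702525 cam [0.608 0.332 0.282]
stand_tall 0.56 [338. 165.] [584.9 273.4] [68. 79.] 38.0
```

play_rows([
  {"fingers": 1, "dx": 0, "dy": 12, "dz": -34, "turn": 0},
])

```text
clock: 57.87
position: [0.5858, 0.2654, 0.1255]
ee_rot: [0.007, 0.994, -0.099, -0.035]
contact_force: [1.9, 0.2, -1.5]
width: 0.0375
```

```bash
python3 hold.py 5
```

```text
58.17 pos [581.1 265.6 119.9] yaw -11.3 toolz [-0.0842 -0.01  ] w 37.8 F [ 0.7 -0.9 -2.2]
```

play_rows([
  {"fingers": 1, "dx": 0, "dy": 0, "dz": -30, "turn": 0},
])

```text
clock: 58.25
position: [0.5863, 0.267, 0.0965]
ee_rot: [0.006, 0.995, -0.098, -0.035]
contact_force: [1.0, 0.5, -2.0]
width: 0.0372
```

```bash
python3 hold.py 6; python3 - <<'E'
from h import *
im=get_image("side"); c=cam(im); m=masks_of(im,"stone_tall")
for x in m:
    if x["p"]>.3:
        v,u=np.nonzero(x["region"]); print(x["p"],x["xy"],u.min(),u.max(),v.min(),v.max()); k=v>v.max()-6; print("low edge",u[k].mean(),to_plane(c,[u[k].mean(),v.max()],.024)*1000)
a=im["pixels"]; 
b=cv2.resize(a[190:310,230:390],(640,480),interpolation=cv2.INTER_CUBIC); cv2.imwrite("pics/s22.png",b[:,:,::-1])
E
```

```text
58.6 pos [582.  265.8  91.4] yaw -11.3 toolz [-0.0818 -0.0093] w 37.4 F [-0.4 -0.3 -1.9]
0.96 [293.0, 217.6] 281 305 188 242
low edge 295.0 [[580.65778575 284.24424337]]
```

play_rows([
  {"fingers": 1, "dx": 0, "dy": 2, "dz": -15, "turn": 0},
])

```text
clock: 58.78
position: [0.5842, 0.2683, 0.0796]
ee_rot: [0.007, 0.994, -0.098, -0.037]
contact_force: [-0.5, 0.2, -3.1]
width: 0.0372
```

```bash
python3 hold.py 6; python3 - <<'E'
from h import *
im=get_image("side"); a=im["pixels"]; s=get_state(); w=get_image("wrist")["pixels"]
b=cv2.resize(a[185:310,240:360],(480,500),interpolation=cv2.INTER_CUBIC); d=cv2.resize(w[100:350,200:460],(312,300))
o=np.zeros((500,800,3),np.uint8); o[:,:480]=b; o[:300,484:796]=d; cv2.imwrite("pics/s23.png",o[:,:,::-1])
E
```

```text
59.13 pos [582.2 267.9  76.8] yaw -11.3 toolz [-0.0813 -0.0091] w 37.5 F [ 0.1  0.5 -3.1]
```

View pics/s23.png

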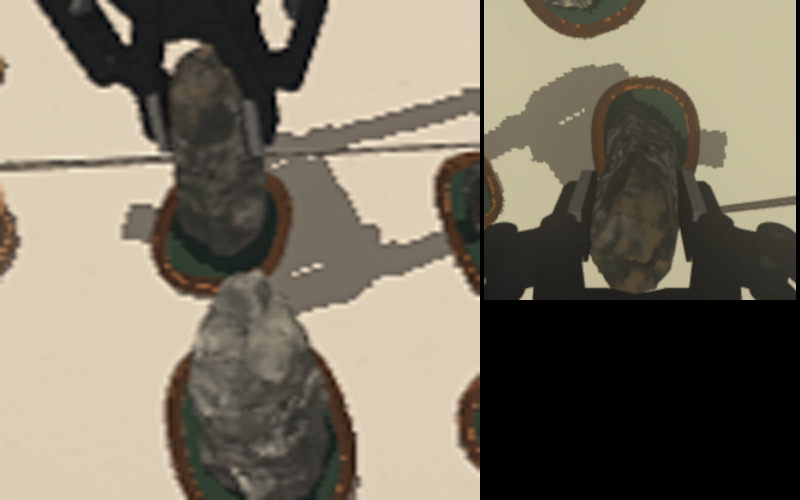

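play_rows([
  {"fingers": 1, "dx": 0, "dy": -1, "dz": -6, "turn": 0},
])

```text
clock: 59.32
position: [0.5831, 0.2672, 0.0719]
ee_rot: [0.008, 0.994, -0.098, -0.039]
contact_force: [0.6, -0.4, -1.5]
width: 0.0375
```

```bash
python3 hold.py 6
```

```text
59.67 pos [582.2 266.8  70.7] yaw -11.3 toolz [-0.0814 -0.0091] w 37.4 F [ 0.1  0.4 -2.6]
```

play_rows([
  {"fingers": 1, "dx": 0, "dy": 0, "dz": -2, "turn": 0},
])

```text
clock: 59.75
position: [0.5825, 0.2669, 0.0691]
ee_rot: [0.008, 0.994, -0.098, -0.04]
contact_force: [0.2, -0.6, -1.7]
width: 0.0374
```

```bash
python3 hold.py 5
```

```text
60.05 pos [582.1 266.8  68.7] yaw -11.3 toolz [-0.0815 -0.0092] w 37.5 F [-0.2  0.4 -2.2]
```

play_rows([
  {"fingers": 1, "dx": 0, "dy": 0, "dz": -2, "turn": 0},
])

```text
clock: 60.13
position: [0.5823, 0.2674, 0.068]
ee_rot: [0.008, 0.994, -0.098, -0.04]
contact_force: [-3.2, 1.1, 14.3]
width: 0.0373
```

```bash
python3 hold.py 5
```

```text
60.43 pos [582.3 267.2  68.2] yaw -11.3 toolz [-0.0804 -0.0083] w 37.3 F [-0.5  1.2  6.1]
```

play_rows([
  {"fingers": -1, "dx": 0, "dy": 0, "dz": 0, "turn": 0},
])

```text
clock: 60.52
position: [0.5825, 0.2673, 0.0687]
ee_rot: [0.008, 0.994, -0.098, -0.039]
contact_force: [-0.9, -0.1, 0.0]
width: 0.0482
```

```bash
python3 hold.py 8
```

```text
60.97 pos [582.2 267.2  68. ] yaw -11.3 toolz [-0.0807 -0.0084] w 85.5 F [-0.7  0.1 -0.3]
```

play_rows([
  {"fingers": -1, "dx": 0, "dy": 0, "dz": 20, "turn": 0},
])

```text
clock: 61.05
position: [0.5796, 0.2663, 0.0844]
ee_rot: [0.01, 0.994, -0.098, -0.043]
contact_force: [-1.1, -0.3, -0.8]
width: 0.0854
```

```bash
python3 hold.py 4
```

```text
61.3 pos [582.2 267.1  87.7] yaw -11.3 toolz [-0.0807 -0.0084] w 85.4 F [-0.5 -0.1 -0.4]
```

play_rows([
  {"fingers": -1, "dx": 0, "dy": 0, "dz": 35, "turn": 0},
  {"fingers": -1, "dx": 0, "dy": 0, "dz": 40, "turn": 0},
  {"fingers": -1, "dx": 0, "dy": 0, "dz": 40, "turn": 0},
  {"fingers": -1, "dx": 0, "dy": 0, "dz": 30, "turn": 0},
])

```text
clock: 61.63
position: [0.5741, 0.2643, 0.224]
ee_rot: [0.014, 0.994, -0.098, -0.052]
contact_force: [0.1, 0.8, 0.0]
width: 0.0854
```

play_rows([
  {"fingers": -1, "dx": -25, "dy": -30, "dz": 5, "turn": 0},
  {"fingers": -1, "dx": -25, "dy": -30, "dz": 5, "turn": 0},
  {"fingers": -1, "dx": -25, "dy": -30, "dz": 5, "turn": 0},
  {"fingers": -1, "dx": -25, "dy": -30, "dz": 5, "turn": 0},
  {"fingers": -1, "dx": -25, "dy": -30, "dz": 5, "turn": 0},
  {"fingers": -1, "dx": -25, "dy": -30, "dz": 5, "turn": 0},
  {"fingers": -1, "dx": -15, "dy": -30, "dz": 5, "turn": 0},
])

```text
clock: 62.22
position: [0.4082, 0.0544, 0.2611]
ee_rot: [0.01, 0.994, -0.093, -0.047]
contact_force: [1.1, -0.6, 0.1]
width: 0.0852
```

```bash
python3 hold.py 5; python3 - <<'E'
from h import *
Z=dict(stone_rough=.045,stone_tall=.06,stone_spur=.02,powder_jar=.04,glass_dish=.01,hoop_sieve=.02)
T=dict(stone_rough=.091,stone_tall=.12,stone_spur=.042,powder_jar=.076)
for n in("top","side"):
    im=get_image(n); c=cam(im); save(im,n+"9.png")
    for l in NAMES:
        for m in masks_of(im,l)[:2]:
            if m["p"]<.3: continue
            v,u=np.nonzero(m["region"]); e=""
            if n=="side" and l in T: e=("near edge",to_plane(c,[u[v>v.max()-4].mean(),v.max()],.006)[0]*1000, "top z rows",v.min(),v.max())
            print(n,l,round(m["p"],2),np.round(m["xy"]),*ell(c,m["region"],Z.get(l,.0115)),*e)
    if n=="side":
        for nm,(x,y,h) in dict(tall=(.581,.268,.12),rough=(.5635,.398,.091),spur=(.4415,.275,.042),jar=(.4415,.399,.076)).items(): print(nm,proj(c,[[x,y,h],[x,y,.006]]).round().tolist())
E
```

```text
62.52 pos [412.2  56.  261.3] yaw -10.8 toolz [-0.0919 -0.0107] w 85.7 F [-0.3 -0.   0.3]
top stone_rough 0.71 [290. 192.] [563.6 254.4] [71. 99.] 18.9
top stone_rough 0.6 [223. 187.] [560.  396.9] [59. 93.] -0.4
top stone_tall 0.91 [280. 179.] [578.  267.2] [46. 76.] -25.4
top stone_spur 0.7 [281. 246.] [438.9 271.5] [26. 81.] 5.6
top powder_jar 0.9 [226. 240.] [440.4 393.4] [44. 55.] 20.7
top stand_rough 0.81 [239. 196.] [555.5 381.8] [ 89. 140.] 33.0
top stand_tall 0.56 [290. 190.] [567.5 258.1] [ 65. 108.] 15.0
top stand_spur 0.82 [328. 298.] [310.6 157.8] [ 56. 112.] 6.0
top stand_spur 0.74 [280. 248.] [438.6 270.9] [ 67. 121.] 12.2
top stand_jar 0.87 [234. 247.] [439.1 390.3] [72. 93.] 76.9
top hoop_sieve 0.64 [276. 114.] [730.  264.9] [101. 133.] -60.1
side stone_rough 0.72 [305. 287.] [563.7 404. ] [ 57. 130.] 6.2 near edge [560.05123608 435.3126582 ] top z rows 253 312
side stone_tall 0.85 [295. 229.] [580.1 275.4] [ 44. 155.] 2.6 near edge [580.09256673 291.51497513] top z rows 198 251
side stone_spur 0.78 [367. 240.] [442.  275.6] [27. 76.] 3.4 near edge [437.41644252 302.
[... 163 characters left out ...]
r 0.64 [374. 284.] [442.8 400.5] [43. 95.] -15.7 near edge [444.27008034 414.9956666 ] top z rows 259 299
side stand_rough 0.87 [299. 310.] [564.7 420.2] [ 93. 114.] 69.1
side stand_tall 0.68 [287. 248.] [583.7 279.9] [ 77. 101.] -66.3
side stand_spur 0.67 [361. 246.] [443.8 284.3] [ 68. 123.] 11.9
side stand_spur 0.6 [414. 206.] [314.1 165.1] [ 59. 119.] 4.3
side stand_jar 0.75 [372. 298.] [444.6 413.1] [57. 87.] 83.8
side glass_dish 0.66 [317. 174.] [523.2  23.1] [56. 85.] -0.4
side hoop_sieve 0.85 [221. 233.] [732.3 273.5] [100. 139.] 19.1
tall [[292.0, 199.0], [295.0, 243.0]]
rough [[303.0, 262.0], [305.0, 294.0]]
spur [[365.0, 229.0], [364.0, 242.0]]
jar [[376.0, 265.0], [373.0, 292.0]]
```

```bash
python3 -c "
from rig import *
sign_off(); print(get_state()['clock'])"
```

```text
the job is handed in; nothing more can be done
the job is handed in; nothing more can be done
```

The spur, broad stone, jar and tall stone were each set in their own brown stand, and the job was handed in at about 63 s. The robot was clear of everything by then, and I saw no verdict.

- **Position:** in the last top and side pictures, the outlines of all four lie within about 6 mm of their stand centres (limit 14 mm). That allows for a steady bias of 4–6 mm in the side view. The tall stone's top was at the image row expected for a stone standing upright on the recess floor.
- **Left alone:** no move came near the dish, the hoop sieve or the pink look-alike. The side view found all three where they started, to within 10 mm or so. The network missed the dish in the final top view.
- **Checks that disagreed:** the top view put the tall stone's yaw at -25° against about -10.5° for its stand. That gap is close to the 0.3 rad (17°) limit. I put it down to height parallax, because the jaws that held the stone released it at -11.3°. The broad stone's top-view yaw was also off, at about 0° against 9.5° for its stand; its jaws released it at 9.0°.
- **Not confirmed:** I did not view a picture after releasing the tall stone, because I had used all 16 views. Its final state rests on the mask measurements alone.
- **Arm drift:** running several rows together made the tool tilt by up to about 8°. I corrected this with short single moves and pauses. The tall stone was lowered with a lean of about 0.05 rad, touched the floor lightly (about 6 N once settled), and was then let go.

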